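# Set out the germination flasks along a locked tape

## Robot

A 7-joint arm with a two-finger parallel gripper is mounted at the origin on the work surface. World frame = base frame: x ahead of the robot, y to its left, z up, the work surface at z = 0. Lengths are in m, angles in rad, forces in N, time in s.
With the tool pointing down it reaches from about 0.425 to 0.95 m from the base axis. Payload 16.7 kg.
Tool frame: the origin (TCP) lies at the very end of the fingers, on their centre line; the grasp point (between the pads) lies robot.tcp_to_grasp behind it (robot.tcp_to_grasp is the distance from the TCP to the grasp point, in m); z points along the fingers, y is the direction in which the jaws open and shut (so a half turn about z gives the same grasp; the last joint's range is limited). The gripper opens to 94 mm and grips with 3 to 60 N. Pads are 16 mm wide; open, the fingers measure 119 mm over their backs; the gripper's body (75 mm by 177 mm) begins 78 mm behind the grasp point.
Start: joints at [1.111, 0.426, 0.074, 1.606, -0.034, 1.111, -0.067], TCP at [0.206, -0.643, 0.205] pointing down, gripper open.
Joint ranges: [-2.85, 2.85], [-0.5, 2.14], [-1.23, 1.37], [0.21, 2.46], [-1.02, 4.16], [0.16, 2.05], [-2.73, 2.73]. Speed limits (rad/s): [1.89, 1.89, 2.39, 2.39, 3.01, 3.01, 3.01].

## Interface

Orientations are given as a unit quaternion [w, x, y, z].
In Python, from cell import robot gives the robot as it stands.
- The arm moves only by the tool step_arm, never from a script. Its argument "targets" is a list of rows, each a list of 7 numbers: the closure, from 0 (fully open) to 1 (shut), then the shift along the tool's x, y, z in mm, then the turn, a rotation vector about the tool's x, y, z in units of 10 degrees (1.0 is 10 degrees). A call has 1 to 20 rows; each row is the pose to reach, as a shift and turn from the pose commanded when the call began, along the tool's axes at that moment; what a row does not reach only later rows make up. A row lasts 1/8 s, in which the tool goes at most 62.5 mm and 10.7 degrees, less where a joint would pass 70% of its speed; a pose out of reach is approached as far as the arm can. A call with a gripper value outside its range is refused whole. The fingers move at their own pace and stop on an object; "newtons" is the grip in N (left out, the last holds). Time passes only in rows, so rows that repeat a pose let the fingers close. It gives the time, the measured TCP pose, the force and the opening at its end, in the units of the state.
- robot.get_obs(): the state, without advancing time (a new reading comes with each control period).
- robot.capture(name): name is "scene" or "top"; returns (picture, depth): 480x640x3 uint8, red, green, blue; 480x640 float32, m along the optical axis (not along the pixel's ray), 0 where there is no reading.
- robot.calibration(name): a dict with "fx", "fy", "cx", "cy" (pixels), "dist" ([k1, k2, p1, p2, k3] as OpenCV has them; the pictures are not rectified), "extrinsics" (4x4, takes a point from world to camera coordinates). Camera axes: x right, y down, z forward; pixel columns grow to the right and rows downward; lengths in m; the calibration is good to about 2 mm. A picture is of the moment at which its call begins. calibration takes no time and is no camera call.
- robot.finish_job(): hands the job in, once; it reports no verdict.
Trained networks look in the newest picture that a camera, given by its name, has taken for a name from the list of things; names that differ only in an ending like _2 or _b are one class to them, and where a whole thing is asked for, a point or a joint stands for the part that bears it (a point fixed in the world has none). Each returns a list of dicts, best first, with "score" (0 to 1); they miss things now and then, are a little off and sometimes report something else, mostly with a low value. They report only what shows in the picture. A call takes as long as a camera call. They do not tell look-alikes from the thing itself.
- robot.recognise(name, camera): "xy" ([column, row] in pixels, amid what is visible of it).
The state is a dict: "time_s": time; "qpos": joint angles; "joint_vel": joint speeds; "joint_efforts": joint torques, N m; "tcp_pos": TCP position; "tool_rot": TCP orientation; "ft_force": force on the tool from outside, world axes, zero at the start; "moment": the same for the moment, N m; "grip_width": opening from 0.0 (shut) to 1.0 (fully open).
Only numpy, scipy, OpenCV 4.12 (cv2) and the standard library are available. Lean on these libraries where they do the work, as an engineer would, in place of code of your own. Each camera call takes 0.05 s, during which the arm holds its last target.

## Task

Set out the germination test on the heated plate: hook the end of the tape measure over the plate's left end, draw the case back along the far half of the plate (the side away from the robot) until 32 to 36 cm of blade is out, and press its thumb lock firmly down, leaving it standing there hooked and locked, straight along the plate. Then stand every flask that is there upright on the plate close beside the tape, in one row on the robot's side, each centred on a 10 cm bar of its own (10, 20 or 30 cm), and push a stopper snugly and straight into each neck; leave the other things on the bench alone.

Things in the scene. Friction and masses are not known exactly. Their poses are not given: they have to be found in the camera images.
- plate_edge (a point): Fixed heated plate: grey slab with aluminium sides, 450 x 150 x 30 mm high, lying across in front of the robot. This point: middle of the top edge of its LEFT end (seen from the robot). y runs along the plate, out over that end (to the robot's left); x across it, away from the robot; z up. The plate spans y = -0.45 to 0, x = -0.075 to 0.075.
- tape_mid (a point): Centre of the case of a retractable tape measure (loose, 0.55 kg): grey, 80 mm long (x), 38 mm thick (y: grip here), 70 mm high (z); sole 35 mm below this point. The blade leaves the foot of the +x end, 24 mm wide, 2 mm above the sole. The heavy rubber sole holds still against the spring when let go on the plate; lifted or unhooked while unlocked, the blade flies back in.
- tape_hook (a point): Zero of the tape: inner (catching) face of the steel end hook, at sole level. x points along the blade, out of the case. Hook 3 mm thick, 24 mm wide, hanging 11 mm below the sole. This point is 42 mm + joint tape_blade ahead (+x) of the case's centre. Cream blade: a black tick each cm, a broad black bar right across it each 10 cm from this point.
- tape_blade (a joint): How far the blade is drawn out of the case, m: 0 = in, 0.385 = all there is. A spring draws it in with about 1.2 N at first, some 2.3 N when 0.34 is out.
- tape_lock (a joint): The tape's thumb lock, m: 0 = free, 0.0065 = all the way down. It moves straight down and stays where it is left; it takes about 3 N to slide, then 10 to 15 N to press home: its pawl drops between serrations (6 mm apart) of the blade and comes to rest at 0.0035 to 0.0065, as the two happen to meet. Unlocking is never needed.
- tape_lock_top (a point): Top of the thumb lock: a ribbed black key, 18 x 24 mm, 9 mm proud of the top of the case near its mouth end (20 mm towards +x from the case's centre, 44 mm above it). Press it straight down.
- riser: Fixed wooden block, 72 (x) x 50 (y) x 40 mm high, origin under its centre, at the back of the work area. The tape starts on it, upright, its x along the block's x, its hook overhanging the +x side.
- rack: Fixed wooden stopper block, 210 (x) x 70 (y) x 40 mm high, origin under its centre: three holes 38 mm wide, 20 mm deep, 65 mm apart along x, a stopper standing loosely upright in each.
- flask1_mid (a point): Germination flask 1 (all alike; two or three are there): glass conical flask 110 mm high with a filter pad and seeds, 0.15 kg, given on its axis 55 mm above its foot, z up. Foot 70 mm across; straight neck 41 mm across outside, 34 mm inside, from 72 to 110 mm above the foot, open at the top.
- flask2_mid (a point): Germination flask 2 (all alike; two or three are there): glass conical flask 110 mm high with a filter pad and seeds, 0.15 kg, given on its axis 55 mm above its foot, z up. Foot 70 mm across; straight neck 41 mm across outside, 34 mm inside, from 72 to 110 mm above the foot, open at the top.
- flask3_mid (a point): Germination flask 3 (all alike; two or three are there): glass conical flask 110 mm high with a filter pad and seeds, 0.15 kg, given on its axis 55 mm above its foot, z up. Foot 70 mm across; straight neck 41 mm across outside, 34 mm inside, from 72 to 110 mm above the foot, open at the top.
- stopper1_mid (a point): Stopper 1 (all alike, fits any flask): 58 mm tall, given on its axis half-way up, z up. Lower 32 mm a tapered cork plug, 22 mm across at the bevelled foot, 36.6 mm at the top; above it a black knob 30 mm across, 26 mm high, to grip. Seated in a neck it is about 26 mm in: this point then lies about 58 mm above the flask's point.
- stopper2_mid (a point): Stopper 2 (all alike, fits any flask): 58 mm tall, given on its axis half-way up, z up. Lower 32 mm a tapered cork plug, 22 mm across at the bevelled foot, 36.6 mm at the top; above it a black knob 30 mm across, 26 mm high, to grip. Seated in a neck it is about 26 mm in: this point then lies about 58 mm above the flask's point.
- stopper3_mid (a point): Stopper 3 (all alike, fits any flask): 58 mm tall, given on its axis half-way up, z up. Lower 32 mm a tapered cork plug, 22 mm across at the bevelled foot, 36.6 mm at the top; above it a black knob 30 mm across, 26 mm high, to grip. Seated in a neck it is about 26 mm in: this point then lies about 58 mm above the flask's point.
- pot: Bystander, to be left alone: clay pot, 90 mm across, 80 mm high; origin on its underside.
- pots_stack: Bystander, to be left alone: stack of black plastic pots, 100 mm across, 122 mm high; origin on its underside.
- mister: Bystander, to be left alone: white plastic bottle, 72 mm across, 170 mm high; origin on its underside.
- seed_tin: Bystander, to be left alone: tin, 68 mm across, 80 mm high; origin on its underside.
- flaskbottle: Bystander, to be left alone: dark steel drinking bottle, 70 mm across, 190 mm high; origin on its underside.
- trowel: Bystander, to be left alone: hand trowel, 265 mm long, lying; origin on its underside.
Things that resemble listed ones, but are neither listed nor needed, are in the scene too. Leave any blue or purple look-alike of the part that bears stopper1_mid alone.

How it is judged:
By the outcome, as a careful person would: the job done as asked, in the order asked, and still so for the second after the job is handed in, with the robot touching nothing.
Of flask1, flask2, flask3 only 2 to 3 are there at a start; the rules pass over those that are not, and their reading is None.
At some moment in a run one of flask1, flask2, flask3 may be knocked a few centimetres aside while the robot is not near it.
It also fails if it takes over 210 s, if anything falls off the work surface, if the arm or the gripper's body presses on something with over 40 N, if the wrist force passes 120 N, or if a joint passes its speed limit or range.

## Working session

There is one attempt and no reset: what is moved stays moved. The work goes in short steps, Python scripts to look and compute and a tool call to move; the robot and the scene stay as the last step left them, time stands still between calls to the robot, and variables do not carry over. Pictures are saved under pics/ and viewed, and the job is handed in when it is done.

Besides the shell and the picture viewer there is one more tool, called after "Emit:" as name(argument=value, ...) on one line, values as JSON. step_arm: Moves the arm, as the interface text tells. Its arguments: {"type":"object","properties":{"targets":{"type":"array"},"newtons":{"type":"number"}},"required":["targets"]}

```bash
ls -la; mkdir -p pics; python3 - <<'E'
from cell import robot
import cv2
print(robot.get_obs())
for n in("scene","top"):
    im,d=robot.capture(n); cv2.imwrite(f"pics/{n}0.png",im[:,:,::-1]); c=robot.calibration(n); print(c)
print(getattr(robot,'tcp_to_grasp',None))
E
```

```text
total 12
drwxr-xr-x  3 agent agent 4096 Dec  7 06:51 .
drwxr-xr-x 23 root  root  4096 Dec  7 06:51 ..
drwxr-xr-x  2 agent agent 4096 Dec  7 06:51 pics
{'time_s': 0.0, 'qpos': array([ 1.11049644,  0.42670246,  0.07381388,  1.60657817, -0.03408848,
        1.11080734, -0.06713172]), 'joint_vel': array([-0.00073875, -0.00090405,  0.00062453,  0.00023242,  0.00018565,
       -0.00014058, -0.00035028]), 'joint_efforts': array([ 9.41470971e-04, -9.35820436e+01,  3.66651535e+00, -4.54187572e+01,
       -4.86971741e-02,  1.99530908e-02,  1.12736434e-04]), 'tcp_pos': array([ 0.20628945, -0.64225805,  0.20480694]), 'tool_rot': array([-6.03250776e-04,  9.87951351e-01,  1.54763512e-01, -1.37074245e-04]), 'ft_force': array([0.31131103, 0.20784722, 0.41547954]), 'moment': array([ 0.02759975, -0.02613999, -0.05052023]), 'grip_width': 0.9982029522223927}
{'fx': 573.0952360849595, 'fy': 573.0952360849595, 'cx': 311.98867345699256, 'cy': 230.6229146612466, 'dist': array([0.01411711, 0.        , 0.        , 0.        , 0.        ]), 'extrinsics': array([[-0.85396323,  0.52031974,  0.003763  ,  0.47100786],
       [ 0.39254631,  0.64897125, -0.65172364, -0.12120426],
       [-0.34154676, -0.55507088, -0.75844718,  1.79435489],
       [ 0.        ,  0.        ,  0.        ,  1.        ]])}
{'fx': 557.3828347651532, 'fy': 557.3828347651532, 'cx': 311.20508664378485, 'cy': 238.47737265468902, 'dist': array([-0.04222606,  0.        ,  0.        ,  0.        ,  0.        ]), 'extrinsics': array([[-0.02919802, -0.99948662, -0.01318977, -0.01063187],
       [-0.98341337,  0.03108662, -0.17869462,  0.54515329],
       [ 0.17901291,  0.00775346, -0.98381617,  1.54459364],
       [ 0.        ,  0.        ,  0.        ,  1.        ]])}
0.0188
```

View pics/scene0.png

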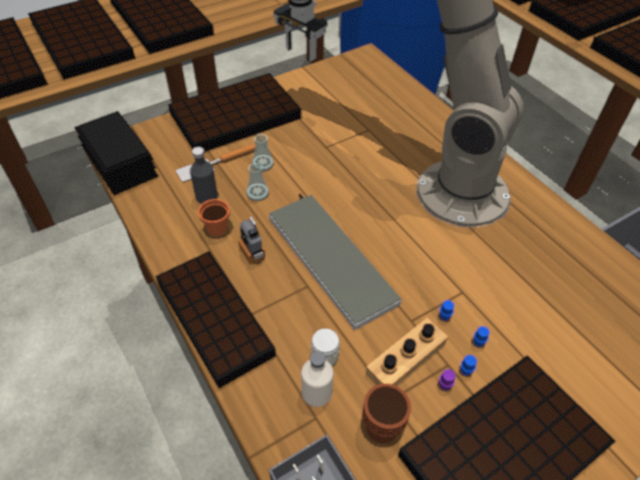

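View pics/top0.png

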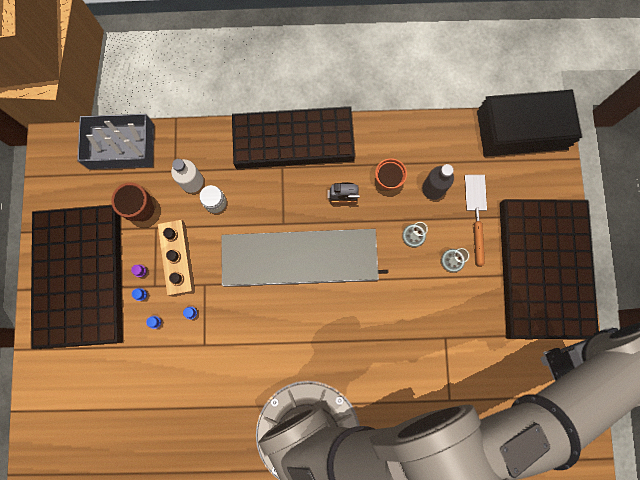

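```bash
cat > h.py <<'E'
from cell import robot
import numpy as np, cv2
from scipy.spatial.transform import Rotation as R
def cap(n):
    im,d=robot.capture(n); return im,d
def K(n):
    c=robot.calibration(n); return np.array([[c['fx'],0,c['cx']],[0,c['fy'],c['cy']],[0,0,1]]),c['dist'],c['extrinsics']
def cloud(n,d):
    k,dist,E=K(n); h,w=d.shape
    uv=np.stack(np.meshgrid(np.arange(w),np.arange(h)),-1).reshape(-1,1,2).astype(float)
    xy=cv2.undistortPoints(uv,k,dist)[:,0].reshape(h,w,2)
    P=np.dstack([xy*d[...,None],d]); Ei=np.linalg.inv(E)
    return P@Ei[:3,:3].T+Ei[:3,3]
def ray(n,uv,z):
    "intersect pixels with height z"
    k,dist,E=K(n); Ei=np.linalg.inv(E)
    xy=cv2.undistortPoints(np.array(uv,float).reshape(-1,1,2),k,dist)[:,0]
    d=np.c_[xy,np.ones(len(xy))]@Ei[:3,:3].T; o=Ei[:3,3]
    return o+d*((z-o[2])/d[:,2])[:,None]
def proj(n,P):
    k,dist,E=K(n); return cv2.projectPoints(np.array(P,float).reshape(-1,1,3),cv2.Rodrigues(E[:3,:3])[0],E[:3,3],k,dist)[0][:,0]
def crop(im,u0,v0,u1,v1,name,s=6):
    cv2.imwrite('pics/'+name,cv2.resize(im[v0:v1,u0:u1,::-1],None,fx=s,fy=s,interpolation=cv2.INTER_CUBIC))
E
python3 - <<'E'
from h import *
np.set_printoptions(precision=4,suppress=True)
im,d=cap('top'); ims,ds=cap('scene')
np.savez('a.npz',im=im,d=d,ims=ims,ds=ds)
for nme in ['tape_mid','flask1_mid','stopper1_mid','rack','riser','tape_hook','tape_lock_top','plate_edge']:
    for cam,dd in (('top',d),('scene',ds)):
        try: r=robot.recognise(nme,cam)
        except Exception as e: print(nme,e);continue
        C=cloud(cam,dd)
        for q in r[:8]:
            u,v=np.round(q['xy']).astype(int); print(nme,cam,round(q['score'],2),np.round(q['xy'],1),C[v,u])
crop(im,300,160,400,240,'tape0.png',8); crop(ims,220,120,320,280,'tape0s.png',4)
E
```

```text
tape_mid top 0.64 [345.1 188.7] [ 0.6706 -0.126   0.1111]
tape_mid scene 0.27 [409.1 359.1] [0.5167 0.3881 0.0409]
flask1_mid scene 0.75 [329.4 346.3] [0.6752 0.2791 0.0832]
stopper1_mid top 0.6 [134.2 294.7] [0.3968 0.4755 0.0604]
stopper1_mid top 0.54 [152.7 320.7] [0.3229 0.4209 0.058 ]
stopper1_mid scene 0.82 [479.5 335.9] [0.3358 0.4326 0.053 ]
stopper1_mid scene 0.78 [427.7 334.5] [0.4496 0.3694 0.0705]
stopper1_mid scene 0.77 [446.6 307.2] [0.3536 0.3288 0.0589]
stopper1_mid scene 0.7 [446.4 379.8] [0.4825 0.4795 0.0542]
stopper1_mid scene 0.67 [465.8 364.4] [0.4149 0.4719 0.0523]
rack top 0.69 [176.9 257.1] [0.5001 0.3532 0.0672]
rack scene 0.66 [201.9 178.3] [ 0.7053 -0.3645  0.1112]
rack scene 0.58 [406.7 356.6] [0.516  0.3802 0.0374]
riser top 0.58 [341.1 200.8] [ 0.6547 -0.1171  0.0382]
riser scene 0.8 [245.5 255.5] [ 0.7019 -0.1069  0.0218]
riser scene 0.66 [228.7 154.7] [ 0.5573 -0.5118  0.0192]
tape_lock_top top 0.58 [335.9 185.2] [ 0.6824 -0.1013  0.113 ]
plate_edge top 0.96 [300.2 256. ] [0.4976 0.0066 0.0317]
plate_edge top 0.74 [415.4 231.6] [ 0.543  -0.3141  0.1075]
plate_edge top 0.56 [345.3 191.8] [ 0.6616 -0.1256  0.1123]
plate_edge top 0.31 [178.3 258.4] [0.499  0.3534 0.055 ]
plate_edge scene 0.73 [331.  261.1] [0.5145 0.039  0.035 ]
plate_edge scene 0.33 [316.7 378.5] [0.752  0.3492 0.1212]
```

```bash
python3 - <<'E'
from h import *
a=np.load('a.npz')
crop(a['im'],380,160,500,280,'fl0.png',5);crop(a['im'],120,200,230,340,'st0.png',4)
E
```

```text
(no output)
```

View pics/tape0.png

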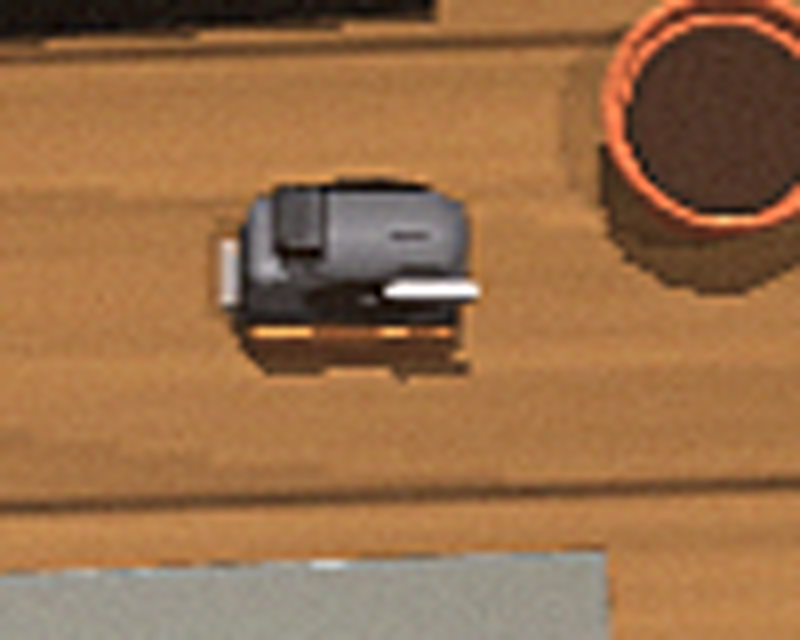

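View pics/tape0s.png

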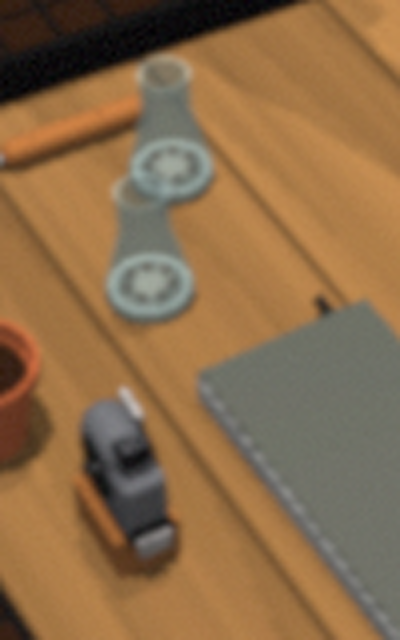

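View pics/fl0.png

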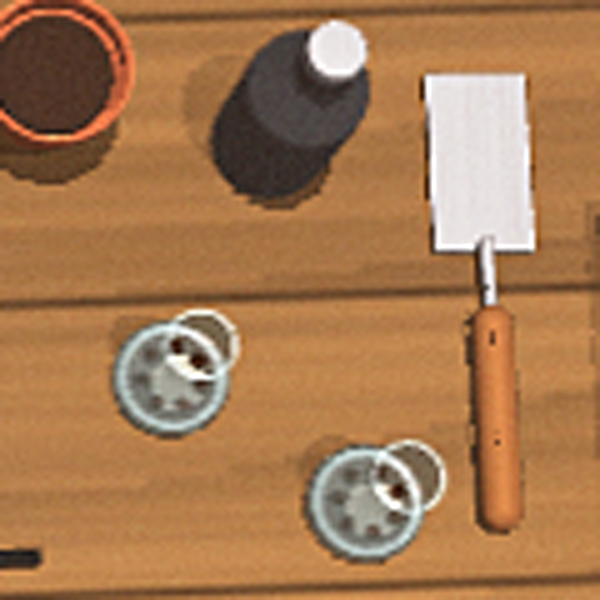

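View pics/st0.png

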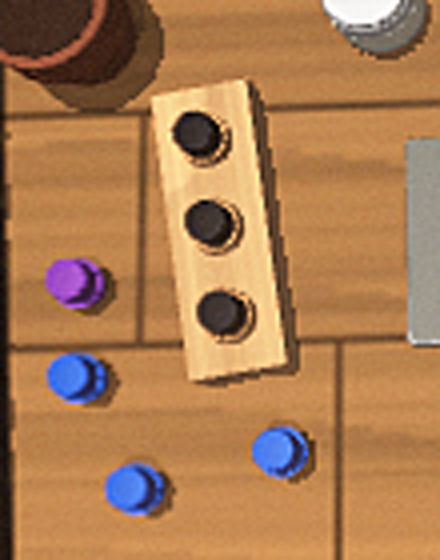

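```bash
cat >> h.py <<'E'
def rect(P):
    r=cv2.minAreaRect((P[:,:2]*1000).astype(np.float32)); return r
E
python3 - <<'E'
from h import *
np.set_printoptions(precision=4,suppress=True)
a=np.load('a.npz'); C=cloud('top',a['d']); im=a['im'].astype(int)
# plate grey mask
import itertools
hsv=cv2.cvtColor(a['im'],cv2.COLOR_RGB2HSV)
m=(hsv[...,1]<60)&(np.arange(480)[:,None]>215)&(np.arange(480)[:,None]<300)&(np.arange(640)>205)&(np.arange(640)<395)
m=cv2.morphologyEx(m.astype(np.uint8),cv2.MORPH_OPEN,np.ones((7,7)))>0
ij=np.argwhere(m)[:,::-1]; W=ray('top',ij,0.03)
print('plate',rect(W), np.median(C[m],0))
box=cv2.boxPoints(rect(W)); print(box); print(proj('top',np.c_[box/1000,np.full(4,.03)]))
r=C[(m)]; print('z',np.percentile(r[:,2],[5,50,95]))
# tape: depth points
M=(np.arange(480)[:,None]>170)&(np.arange(480)[:,None]<215)&(np.arange(640)>315)&(np.arange(640)<370)
for lo,hi in((.09,.106),(.106,.12),(.115,.13),(.03,.05)):
    P=C[M&(C[...,2]>lo)&(C[...,2]<hi)]
    if len(P)>5: print(lo,len(P),rect(P),P.mean(0),P.min(0),P.max(0))
# grid of z
for v in range(180,204,2): print(v,' '.join('%4d'%(1000*C[v,u,2]) for u in range(322,366,2)))
E
```

```text
plate ((495.0650634765625, 9.437408447265625), (150.2172393798828, 446.35333251953125), 0.49788862466812134) [0.4937 0.0083 0.0312]
[[ 418.02    231.953 ]
 [ 421.8986 -214.3835]
 [ 572.1102 -213.0782]
 [ 568.2315  233.2583]]
[[222.0104 286.0063]
 [378.1237 279.9152]
 [375.0659 228.3236]
 [221.5095 234.4312]]
z [0.0248 0.0312 0.0372]
0.09 178 ((672.21240234375, -126.87057495117188), (78.84558868408203, 43.89576721191406), 87.78268432617188) [ 0.6672 -0.1276  0.0988] [ 0.6496 -0.1655  0.0903] [ 0.6939 -0.087   0.1059]
0.106 158 ((673.5525512695312, -131.20367431640625), (68.44093322753906, 34.148948669433594), 77.76343536376953) [ 0.6724 -0.1308  0.1114] [ 0.6501 -0.1618  0.106 ] [ 0.6919 -0.0978  0.1197]
0.115 59 ((678.1270751953125, -126.16984558105469), (24.639137268066406, 58.005897521972656), 7.617163181304932) [ 0.6746 -0.1102  0.12  ] [ 0.6626 -0.1564  0.1154] [ 0.6872 -0.0979  0.1285]
0.03 102 ((661.1092529296875, -117.44654846191406), (88.08721923828125, 33.52390670776367), 67.19255828857422) [ 0.6572 -0.1198  0.0411] [ 0.6491 -0.1635  0.0306] [ 0.6924 -0.0795  0.0498]
180    
[... 660 characters left out ...]
6    0   -2    0
192    3    1    1   44   55   95   96   92  105  104  103  110  104  102  108  109  111  104   91    5   -1    3
194    1    2   -1   54   52   83   92   93   91  100   97  102   98  101  103  100   98   97   88   -3    1    0
196   -4   -6   -5   50   55   81   82   81   93   90   88   98   92   91  104   99  101   96  104   -2    5   -7
198    6 1616    7   41   50   54   55   61   67   74   71   71   70   67   63   67   64   59   -1   -1   -1   -7
200   -1   -2    0    2   -5   40   35   40   39   40   41   38   42   45   45   39   39   46    4    0    1    2
202   -2   -3    0   -4  -10   30   37   42   38   43   37   38   44   38   41   43   41   40    2    1    3    8
```

```bash
cat >> h.py <<'E'
def tapemodel(c,yaw,ext=0):
    ca,sa=np.cos(yaw),np.sin(yaw); Rz=np.array([[ca,-sa,0],[sa,ca,0],[0,0,1]])
    def box(x0,x1,y0,y1,z0,z1): return np.array([[x,y,z] for x in(x0,x1) for y in(y0,y1) for z in(z0,z1)])
    B=[box(-.04,.04,-.019,.019,-.035,.035),box(.011,.029,-.012,.012,.035,.044),box(.042+ext,.045+ext,-.012,.012,-.046,-.033)]
    return [b@Rz.T+c for b in B]
def draw(im,n,boxes,u0,v0,u1,v1,name,s=8):
    big=cv2.resize(im[v0:v1,u0:u1,::-1],None,fx=s,fy=s,interpolation=cv2.INTER_CUBIC)
    E=[(0,1),(2,3),(4,5),(6,7),(0,2),(1,3),(4,6),(5,7),(0,4),(1,5),(2,6),(3,7)]
    for b,col in zip(boxes,[(0,255,0),(0,0,255),(255,255,0)]*3):
        p=(proj(n,b)-[u0,v0]+.5)*s
        for i,j in E: cv2.line(big,tuple(p[i].astype(int).tolist()),tuple(p[j].astype(int).tolist()),col,1)
    cv2.imwrite('pics/'+name,big)
E
python3 - <<'E'
from h import *
a=np.load('a.npz')
B=tapemodel(np.array([.674,-.1265,.075]),np.radians(90))
draw(a['im'],'top',B,310,165,380,225,'tm.png'); draw(a['ims'],'scene',B,220,205,290,275,'tms.png')
a1=cv2.imread('pics/tm.png');a2=cv2.imread('pics/tms.png');cv2.imwrite('pics/tmm.png',np.vstack([cv2.resize(a1,(560,480))[:, :],a2])[:1040] if 0 else cv2.resize(np.hstack([cv2.resize(a1,(560,480)),cv2.resize(a2,(480,480))]),(800,370)))
E
```

```text
(no output)
```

View pics/tmm.png

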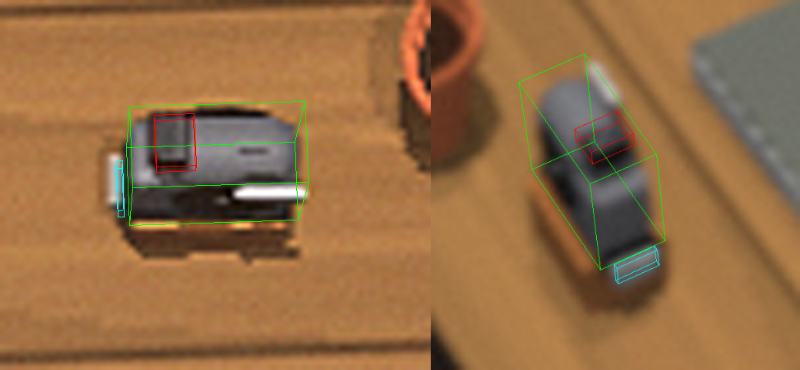

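```bash
cat >> h.py <<'E'
def goto(x,y,z,psi,verbose=True):
    "print row (mm, 10deg) to get TCP to x,y,z, tool x yaw psi deg"
    o=robot.get_obs(); q=o['tool_rot']; R0=R.from_quat(np.r_[q[1:],q[0]])
    ps=np.radians(psi); Rt=R.from_matrix(np.array([[np.cos(ps),np.sin(ps),0],[np.sin(ps),-np.cos(ps),0],[0,0,-1]]))
    d=R0.inv().apply(np.array([x,y,z])-o['tcp_pos'])*1000
    rv=np.degrees((R0.inv()*Rt).as_rotvec())/10
    if verbose: print('row',np.round(d,1).tolist(),np.round(rv,3).tolist())
    return d,rv
def st():
    o=robot.get_obs(); q=o['tool_rot']; M=R.from_quat(np.r_[q[1:],q[0]]).as_matrix()
    print('t %.2f'%o['time_s'],'tcp',np.round(o['tcp_pos'],4),'psi %.2f'%np.degrees(np.arctan2(M[1,0],M[0,0])),'tilt',np.round(M[:2,2],4),'F',np.round(o['ft_force'],1),'grip %.3f (%.1fmm)'%(o['grip_width'],94*o['grip_width']),'q',np.round(o['qpos'],2))
E
python3 -c "
from h import *
goto(.674,-.121,.30,88)"
```

```text
row [604.7, -353.7, -94.5] [-0.0, -0.0, -7.019]
```

Emit:
step_arm(targets=[[0,0,0,-60,0,0,0],[0,30,-18,-95,0,0,-0.5],[0,605,-354,-95,0,0,-7],[0,605,-354,-95,0,0,-7],[0,605,-354,-95,0,0,-7],[0,605,-354,-95,0,0,-7],[0,605,-354,-95,0,0,-7],[0,605,-354,-95,0,0,-7],[0,605,-354,-95,0,0,-7],[0,605,-354,-95,0,0,-7],[0,605,-354,-95,0,0,-7],[0,605,-354,-95,0,0,-7],[0,605,-354,-95,0,0,-7],[0,605,-354,-95,0,0,-7],[0,605,-354,-95,0,0,-7],[0,605,-354,-95,0,0,-7],[0,605,-354,-95,0,0,-7]])

```text
time_s: 3.12
tcp_pos: [0.6738, -0.1217, 0.3008]
tool_rot: [0.0, 0.721, 0.693, -0.0]
ft_force: [-0.1, 0.3, 0.2]
grip_width: 1.003
```

```bash
python3 - <<'E'
from h import *
st(); goto(.674,-.121,.056,88)
im,d=cap('top'); ims,ds=cap('scene'); np.savez('b.npz',im=im,d=d,ims=ims,ds=ds)
cv2.imwrite('pics/top1.png',im[...,::-1]);cv2.imwrite('pics/scene1.png',ims[...,::-1])
E
```

```text
t 3.12 tcp [ 0.6738 -0.1217  0.3008] psi 87.72 tilt [ 0.0003 -0.0004] F [-0.1  0.3  0.2] grip 1.003 (94.3mm) q [ 0.37  0.41 -0.41  1.44  0.16  1.32 -0.08]
row [0.8, 0.1, 244.8] [0.002, 0.002, -0.028]
```

View pics/top1.png

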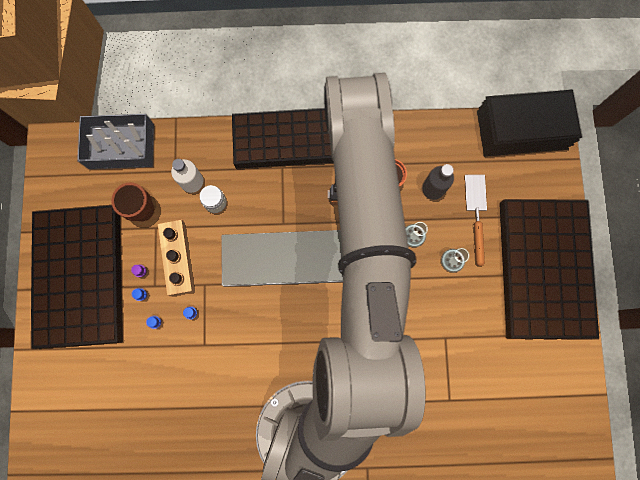

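View pics/scene1.png

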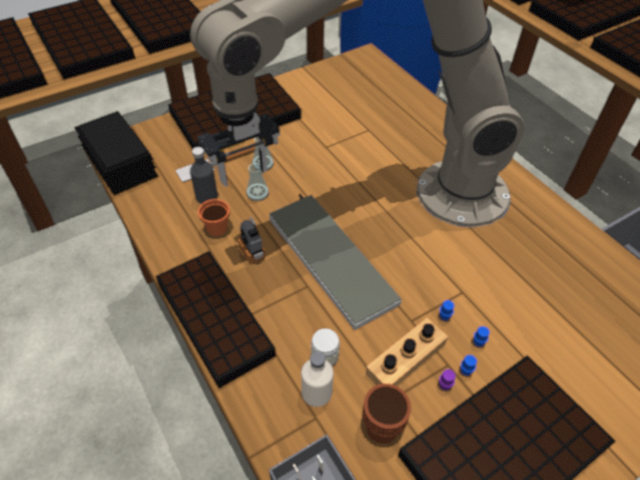

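Emit:
step_arm(targets=[[0,1,0,60,0,0,0],[0,1,0,120,0,0,0],[0,1,0,170,0,0,0],[0,1,0,200,0,0,0],[0,1,0,225,0,0,0],[0,1,0,240,0,0,0],[0,1,0,245,0,0,0],[0,1,0,245,0,0,0],[0,1,0,245,0,0,0]])

```text
time_s: 4.35
tcp_pos: [0.6748, -0.1196, 0.0565]
tool_rot: [0.001, 0.721, 0.693, 0.0]
ft_force: [0.8, 0.5, 0.1]
grip_width: 1.001
```

```bash
python3 - <<'E'
from h import *
st()
ims,ds=cap('scene'); crop(ims,180,150,330,290,'s2.png',5)
E
```

```text
t 4.35 tcp [ 0.6748 -0.1196  0.0565] psi 87.80 tilt [ 0.0013 -0.0001] F [0.8 0.5 0.1] grip 1.001 (94.1mm) q [ 0.34  0.62 -0.37  1.68  0.27  0.9  -0.17]
```

View pics/s2.png

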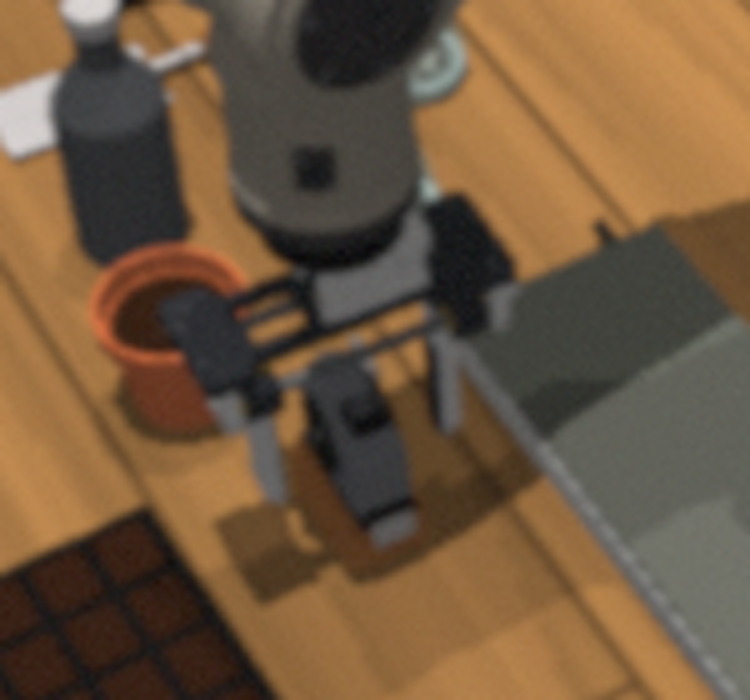

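Emit:
step_arm(targets=[[0.3,0,0,0,0,0,0],[0.5,0,0,0,0,0,0],[0.65,0,0,0,0,0,0],[0.8,0,0,0,0,0,0],[0.9,0,0,0,0,0,0],[0.9,0,0,0,0,0,0],[0.9,0,0,0,0,0,0],[0.9,0,0,0,0,0,0]], newtons=40)

```text
time_s: 5.4
tcp_pos: [0.6742, -0.1196, 0.0555]
tool_rot: [-0.0, 0.721, 0.693, -0.0]
ft_force: [-0.1, 0.2, 0.4]
grip_width: 0.404
```

```bash
python3 - <<'E'
from h import *
st()
E
```

```text
t 5.40 tcp [ 0.6742 -0.1196  0.0555] psi 87.80 tilt [-0.0001  0.0001] F [-0.1  0.2  0.4] grip 0.404 (38.0mm) q [ 0.34  0.62 -0.37  1.68  0.27  0.9  -0.17]
```

```bash
python3 - <<'E'
from h import *
goto(.5384,.2065,.125,90.5)
E
```

```text
row [320.7, -148.2, -69.5] [-0.0, -0.0, -0.27]
```

Emit:
step_arm(targets=[[0.9,0,0,-15,0,0,0],[0.9,0,0,-40,0,0,0],[0.9,0,0,-70,0,0,0],[0.9,20,10,-80,0,0,0]])

```text
time_s: 5.9
tcp_pos: [0.6855, -0.1019, 0.1382]
tool_rot: [0.001, 0.722, 0.692, 0.0]
ft_force: [-0.5, -0.1, -6.3]
grip_width: 0.405
```

```bash
python3 - <<'E'
from h import *
st();goto(.5384,.2065,.125,90.5)
E
```

```text
t 5.90 tcp [ 0.6855 -0.1019  0.1382] psi 87.63 tilt [ 0.0022 -0.0014] F [-0.5 -0.1 -6.3] grip 0.405 (38.1mm) q [ 0.33  0.54 -0.39  1.6   0.23  1.04 -0.17]
row [302.0, -159.7, 12.4] [0.013, 0.008, -0.287]
```

Emit:
step_arm(targets=[[0.9,40,-21,0,0,0,0],[0.9,90,-48,0,0,0,0],[0.9,140,-75,0,0,0,-0.1],[0.9,190,-102,4,0,0,-0.1],[0.9,240,-128,8,0,0,-0.2],[0.9,280,-148,12,0,0,-0.3],[0.9,298,-158,12,0,0,-0.3],[0.9,302,-160,12,0,0,-0.3],[0.9,302,-160,12,0,0,-0.3],[0.9,302,-160,12,0,0,-0.3]])

```text
time_s: 7.15
tcp_pos: [0.5372, 0.2068, 0.1235]
tool_rot: [0.0, 0.703, 0.712, -0.0]
ft_force: [0.8, -0.0, -5.9]
grip_width: 0.404
```

```bash
python3 - <<'E'
from h import *
st()
im,d=cap('top'); ims,ds=cap('scene'); np.savez('c.npz',im=im,d=d,ims=ims,ds=ds)
crop(im,180,180,340,300,'t3.png',5); crop(ims,250,190,420,330,'s3.png',4)
E
```

```text
t 7.15 tcp [0.5372 0.2068 0.1235] psi 90.71 tilt [-0.0001 -0.0004] F [ 0.8 -0.  -5.9] grip 0.404 (38.0mm) q [-0.07  0.4  -0.51  1.88  0.24  0.92 -0.68]
```

View pics/t3.png

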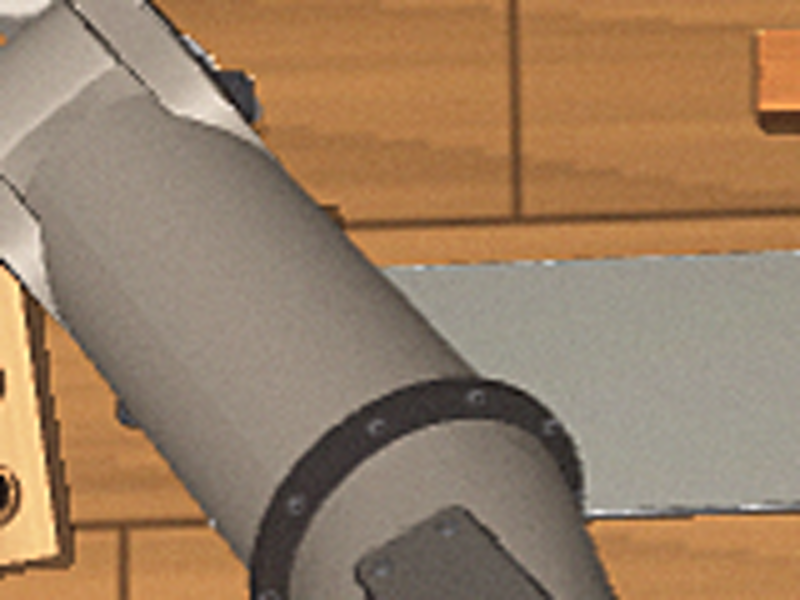

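View pics/s3.png

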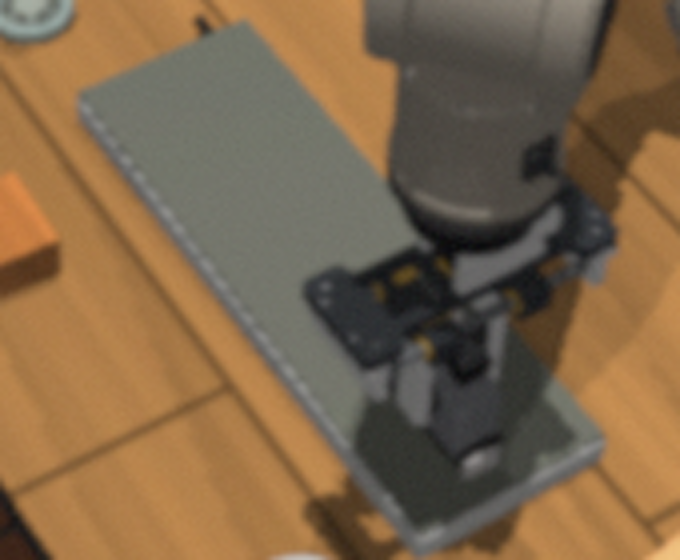

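```bash
cat >> h.py <<'E'
PY=np.array([-.0087,1,0]); PX=np.array([1,.0087,0]); PE=np.array([.4931,.2344,.03])
def plate(xp,yp,z=0): return PE+PX*xp+PY*yp+[0,0,z]
def platebox(): return np.array([plate(x,y,z) for x in(-.075,.075) for y in(-.45,0) for z in(-.03,0)])
E
python3 - <<'E'
from h import *
a=np.load('c.npz')
c=np.array([.5372,.2068-.005,.1235+.0195])
draw(a['ims'],'scene',tapemodel(c,np.radians(90.7))[:3]+[platebox()],300,240,410,335,'s3m.png',7)
E
```

```text
(no output)
```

View pics/s3m.png

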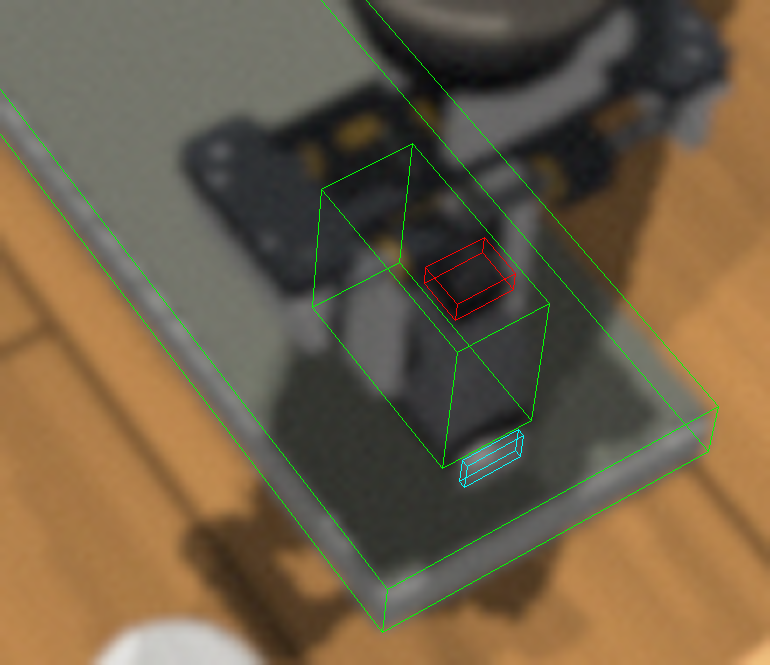

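Emit:
step_arm(targets=[[0.9,0,0,30,0,0,0],[0.9,0,0,55,0,0,0],[0.9,0,0,66,0,0,0],[0.9,0,0,71,0,0,0],[0.9,0,0,74,0,0,0],[0.9,0,0,74,0,0,0]])

```text
time_s: 8.0
tcp_pos: [0.537, 0.208, 0.05]
tool_rot: [0.0, 0.702, 0.712, 0.0]
ft_force: [-0.8, -0.3, -5.0]
grip_width: 0.402
```

```bash
python3 - <<'E'
from h import *
st()
im,d=cap('top'); ims,ds=cap('scene'); np.savez('c.npz',im=im,d=d,ims=ims,ds=ds)
crop(ims,300,240,410,335,'s4.png',7)
E
```

```text
t 8.00 tcp [0.537 0.208 0.05 ] psi 90.80 tilt [0.0007 0.0003] F [-0.8 -0.3 -5. ] grip 0.402 (37.8mm) q [-0.11  0.49 -0.47  1.93  0.31  0.78 -0.74]
```

View pics/s4.png

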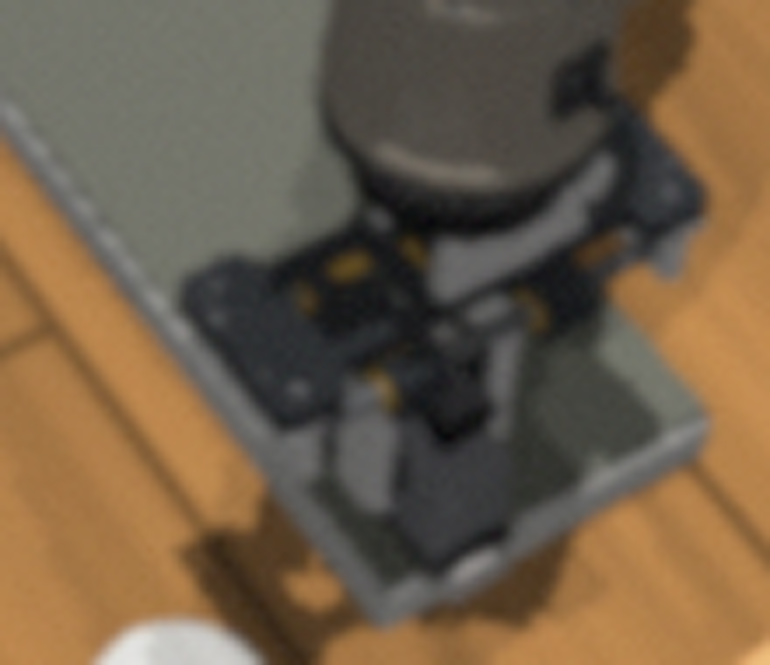

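Emit:
step_arm(targets=[[0.9,0,0,2,0,0,0],[0.9,0,0,3,0,0,0],[0.9,0,0,4,0,0,0],[0.9,0,0,4,0,0,0]])

```text
time_s: 8.6
tcp_pos: [0.5366, 0.208, 0.0455]
tool_rot: [-0.0, 0.702, 0.712, 0.0]
ft_force: [-0.3, 0.8, -5.4]
grip_width: 0.4
```

```bash
python3 - <<'E'
from h import *
st()
E
```

```text
t 8.60 tcp [0.5366 0.208  0.0455] psi 90.81 tilt [-0.0001  0.0001] F [-0.3  0.8 -5.4] grip 0.400 (37.6mm) q [-0.11  0.5  -0.47  1.94  0.31  0.78 -0.74]
```

Emit:
step_arm(targets=[[0.9,-3,0,0,0,0,0],[0.9,-8,0,0,0,0,0],[0.9,-14,0,0,0,0,0],[0.9,-20,0,0,0,0,0.03],[0.9,-20,0,0,0,0,0.03],[0.9,-20,0,0,0,0,0.03]])

```text
time_s: 9.35
tcp_pos: [0.537, 0.1881, 0.0456]
tool_rot: [-0.0, 0.704, 0.71, 0.0]
ft_force: [1.1, 1.0, -5.6]
grip_width: 0.404
```

```bash
python3 - <<'E'
from h import *
st()
im,d=cap('top'); ims,ds=cap('scene'); np.savez('c.npz',im=im,d=d,ims=ims,ds=ds)
crop(ims,300,240,410,335,'s5.png',7)
E
```

```text
t 9.35 tcp [0.537  0.1881 0.0456] psi 90.50 tilt [0.0002 0.0003] F [ 1.1  1.  -5.6] grip 0.404 (37.9mm) q [-0.08  0.49 -0.47  1.95  0.31  0.77 -0.71]
```

View pics/s5.png

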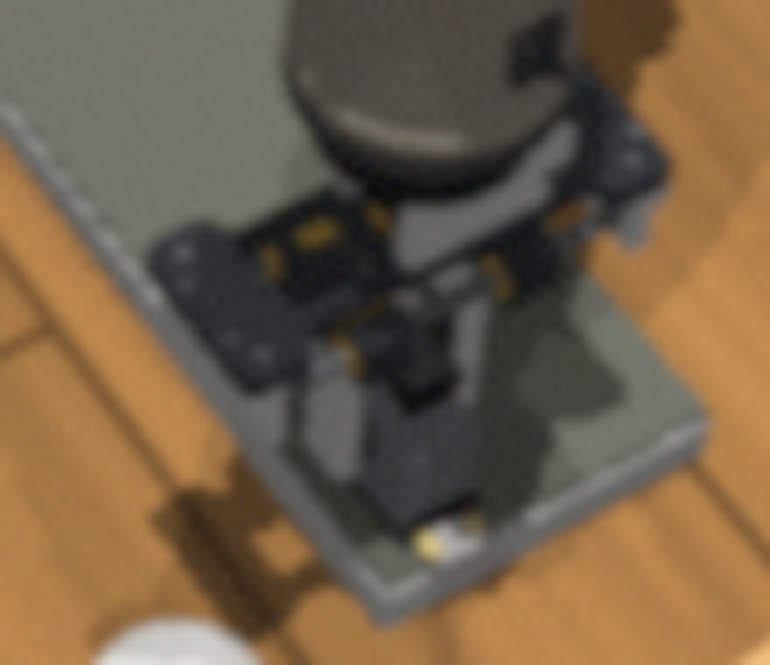

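Emit:
step_arm(targets=[[0.9,-10,0,0,0,0,0],[0.9,-25,0,0,0,0,0],[0.9,-45,0,0,0,0,0],[0.9,-60,0,0,0,0,0],[0.9,-70,0,0,0,0,0],[0.9,-70,0,0,0,0,0]])

```text
time_s: 10.2
tcp_pos: [0.5376, 0.1169, 0.0455]
tool_rot: [0.0, 0.704, 0.71, -0.0]
ft_force: [-0.2, 1.5, -7.5]
grip_width: 0.402
```

```bash
python3 - <<'E'
from h import *
st()
im,d=cap('top'); ims,ds=cap('scene'); np.savez('c.npz',im=im,d=d,ims=ims,ds=ds)
crop(ims,300,240,410,335,'s6.png',7)
goto(*plate(.0455,-.377)[:2],.0452,90.5)
E
```

```text
t 10.20 tcp [0.5376 0.1169 0.0455] psi 90.43 tilt [-0.0002 -0.0003] F [-0.2  1.5 -7.5] grip 0.402 (37.8mm) q [ 0.04  0.46 -0.46  1.99  0.3   0.75 -0.59]
row [-260.5, 1.9, 0.3] [0.002, -0.002, 0.001]
```

View pics/s6.png

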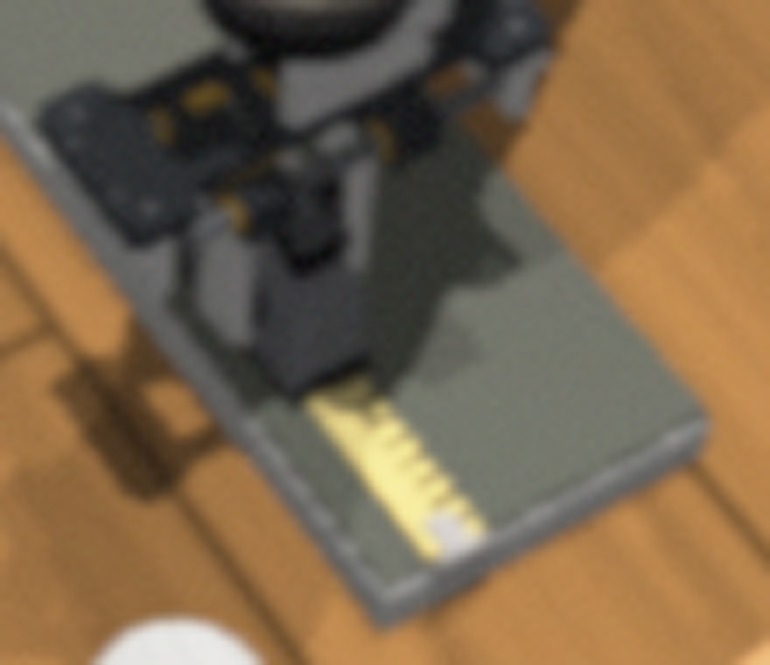

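Emit:
step_arm(targets=[[0.9,-10,0,0,0,0,0],[0.9,-30,0,0,0,0,0],[0.9,-55,0,0,0,0,0],[0.9,-80,0,0,0,0,0],[0.9,-105,1,0,0,0,0],[0.9,-130,1,0,0,0,0],[0.9,-155,1,0,0,0,0],[0.9,-180,1,0,0,0,0],[0.9,-205,1.5,0,0,0,0],[0.9,-225,1.5,0,0,0,0],[0.9,-245,2,0,0,0,0],[0.9,-256,2,0,0,0,0],[0.9,-260,2,0,0,0,0],[0.9,-260,2,0,0,0,0]])

```text
time_s: 12.05
tcp_pos: [0.5416, -0.1423, 0.0455]
tool_rot: [-0.0, 0.704, 0.71, -0.0]
ft_force: [-1.3, 1.3, -3.3]
grip_width: 0.401
```

```bash
python3 - <<'E'
from h import *
st()
im,d=cap('top'); ims,ds=cap('scene'); np.savez('c.npz',im=im,d=d,ims=ims,ds=ds)
crop(ims,225,170,425,330,'s7.png',4);crop(im,210,190,390,300,'t7.png',4)
goto(*plate(.0455,-.377)[:2],.0445,90.5)
E
```

```text
t 12.05 tcp [ 0.5416 -0.1423  0.0455] psi 90.50 tilt [-0.0003 -0.0003] F [-1.3  1.3 -3.3] grip 0.401 (37.7mm) q [ 0.48  0.47 -0.42  1.97  0.27  0.75 -0.09]
row [-0.4, 0.1, 1.0] [-0.001, 0.0, 0.003]
```

View pics/s7.png

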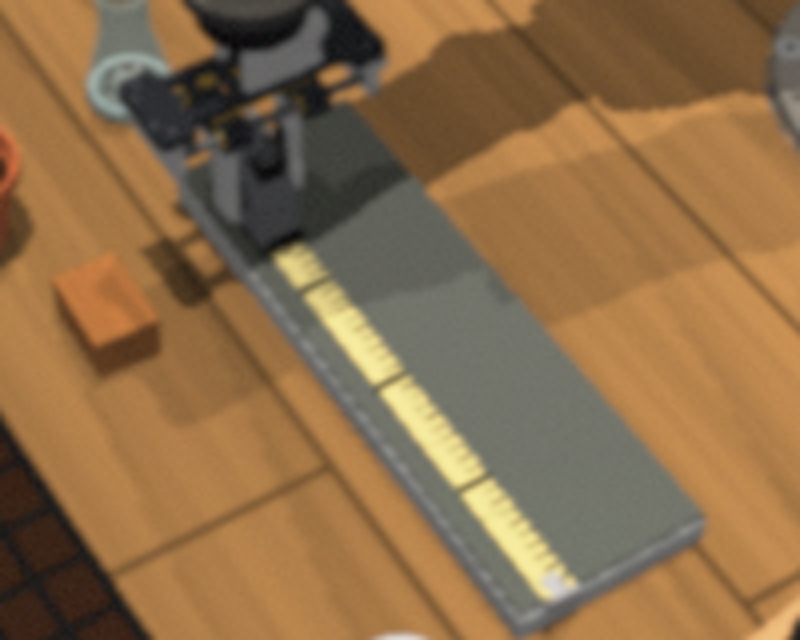

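View pics/t7.png

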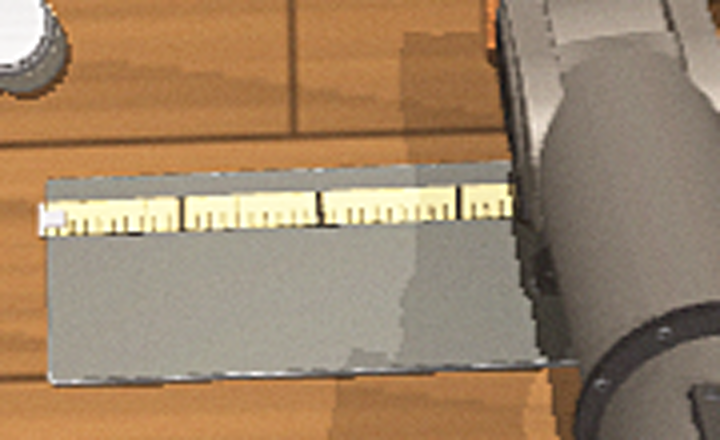

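Emit:
step_arm(targets=[[0.9,0,0,0.7,0,0,0],[0.9,0,0,1.2,0,0,0],[0.9,0,0,1.2,0,0,0]])

```text
time_s: 12.52
tcp_pos: [0.5418, -0.1418, 0.0454]
tool_rot: [0.0, 0.704, 0.71, -0.0]
ft_force: [-9.4, 2.1, 21.3]
grip_width: 0.403
```

```bash
python3 - <<'E'
from h import *
st()
E
```

```text
t 12.53 tcp [ 0.5418 -0.1418  0.0454] psi 90.53 tilt [-0.0002 -0.0007] F [-9.4  2.1 21.3] grip 0.403 (37.9mm) q [ 0.48  0.47 -0.42  1.97  0.27  0.75 -0.09]
```

Emit:
step_arm(targets=[[0.9,0,0,-0.8,0,0,0],[0.5,0,0,-0.8,0,0,0],[0.4,0,0,-0.8,0,0,0],[0.3,0,0,-0.8,0,0,0],[0.2,0,0,-0.8,0,0,0],[0.2,0,0,-0.8,0,0,0]])

```text
time_s: 13.28
tcp_pos: [0.5419, -0.1421, 0.0451]
tool_rot: [-0.0, 0.704, 0.71, 0.0]
ft_force: [-1.3, 0.1, 0.4]
grip_width: 0.798
```

```bash
python3 - <<'E'
from h import *
st()
E
```

```text
t 13.28 tcp [ 0.5419 -0.1421  0.0451] psi 90.50 tilt [0.     0.0001] F [-1.3  0.1  0.4] grip 0.798 (75.0mm) q [ 0.48  0.47 -0.42  1.97  0.27  0.75 -0.09]
```

Emit:
step_arm(targets=[[0.2,0,0,-15,0,0,0],[0.2,0,0,-50,0,0,0],[0.2,0,0,-90,0,0,0],[0.6,0,0,-120,0,0,0],[1,0,0,-120,0,0,0],[1,0,0,-120,0,0,0],[1,0,0,-120,0,0,0],[1,0,0,-120,0,0,0]])

```text
time_s: 14.28
tcp_pos: [0.5415, -0.1419, 0.1644]
tool_rot: [-0.001, 0.704, 0.71, -0.0]
ft_force: [-0.2, -0.3, 0.0]
grip_width: 0.305
```

```bash
python3 - <<'E'
from h import *
st()
im,d=cap('top'); ims,ds=cap('scene'); np.savez('c.npz',im=im,d=d,ims=ims,ds=ds)
c=np.array([.5418,-.1421-.005,.065])
draw(ims,'scene',tapemodel(c,np.radians(90.5),.34)[:3],240,170,340,270,'s8.png',7);crop(im,210,190,390,300,'t8.png',4)
E
```

```text
t 14.28 tcp [ 0.5415 -0.1419  0.1644] psi 90.51 tilt [-0.0012  0.0005] F [-0.2 -0.3  0. ] grip 0.305 (28.7mm) q [ 0.53  0.32 -0.46  1.88  0.17  0.98 -0.  ]
```

View pics/s8.png

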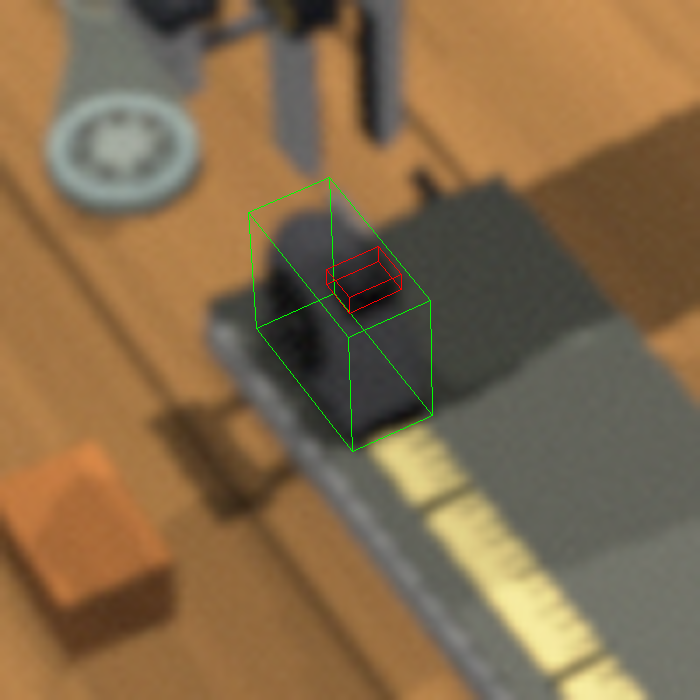

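View pics/t8.png

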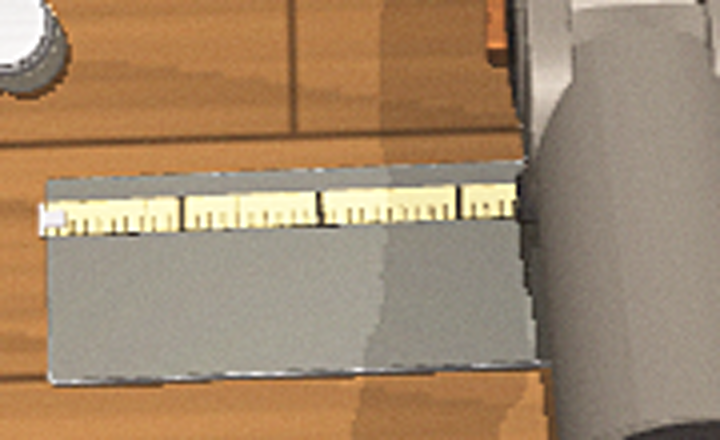

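```bash
python3 -c "
from h import *
goto(.5415,-.128,.112,90.5)"
```

```text
row [13.9, -0.0, 52.7] [-0.004, -0.002, 0.001]
```

Emit:
step_arm(targets=[[1,7,0,0,0,0,0],[1,14,0,20,0,0,0],[1,14,0,40,0,0,0],[1,14,0,49,0,0,0],[1,14,0,52,0,0,0],[1,14,0,52,0,0,0],[1,14,0,52,0,0,0]])

```text
time_s: 15.25
tcp_pos: [0.5421, -0.1282, 0.1137]
tool_rot: [0.0, 0.704, 0.71, 0.0]
ft_force: [0.9, 0.5, 0.9]
grip_width: 0.001
```

```bash
python3 - <<'E'
from h import *
st()
ims,ds=cap('scene');crop(ims,240,170,340,270,'s9.png',7)
E
```

```text
t 15.25 tcp [ 0.5421 -0.1282  0.1137] psi 90.49 tilt [ 0.0008 -0.0002] F [0.9 0.5 0.9] grip 0.001 (0.1mm) q [ 0.49  0.37 -0.46  1.94  0.21  0.88 -0.07]
```

View pics/s9.png

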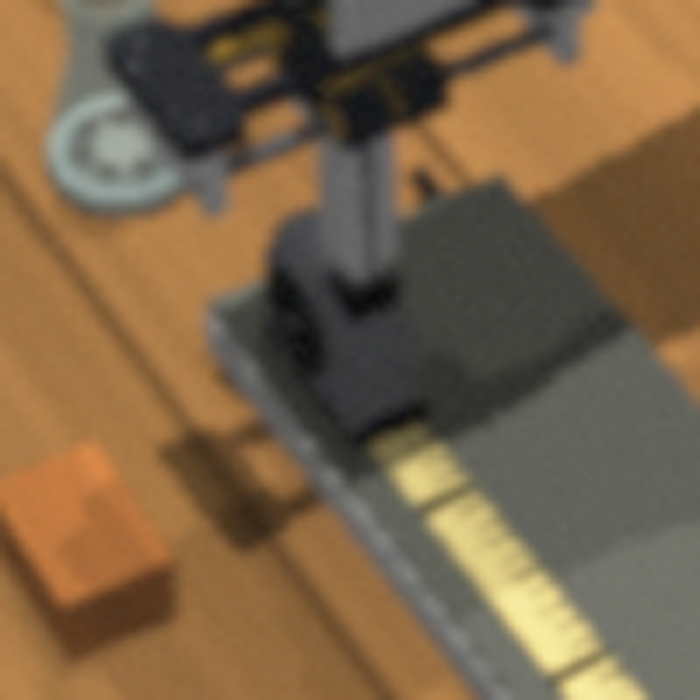

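Emit:
step_arm(targets=[[1,0,0,3,0,0,0],[1,0,0,5,0,0,0],[1,0,0,6.5,0,0,0],[1,0,0,7.5,0,0,0],[1,0,0,7.5,0,0,0]])

```text
time_s: 15.92
tcp_pos: [0.5417, -0.128, 0.1055]
tool_rot: [-0.0, 0.704, 0.71, -0.0]
ft_force: [0.6, -0.7, 0.8]
grip_width: 0.007
```

```bash
python3 -c "
from h import *
st()"
```

```text
t 15.93 tcp [ 0.5417 -0.128   0.1055] psi 90.51 tilt [-0.0001  0.0001] F [ 0.6 -0.7  0.8] grip 0.007 (0.6mm) q [ 0.49  0.38 -0.45  1.94  0.22  0.86 -0.07]
```

Emit:
step_arm(targets=[[1,0,0,1,0,0,0],[1,0,0,1,0,0,0]])

```text
time_s: 16.18
tcp_pos: [0.5417, -0.128, 0.1045]
tool_rot: [-0.0, 0.704, 0.71, 0.0]
ft_force: [0.6, 0.3, 0.9]
grip_width: 0.005
```

Emit:
step_arm(targets=[[1,0,0,1,0,0,0],[1,0,0,1,0,0,0]])

```text
time_s: 16.42
tcp_pos: [0.5417, -0.128, 0.1035]
tool_rot: [-0.0, 0.704, 0.71, 0.0]
ft_force: [0.8, -0.6, 0.2]
grip_width: 0.005
```

Emit:
step_arm(targets=[[1,0,0,0.7,0,0,0],[1,0,0,0.7,0,0,0]])

```text
time_s: 16.68
tcp_pos: [0.5417, -0.128, 0.1028]
tool_rot: [-0.0, 0.704, 0.71, 0.0]
ft_force: [-0.3, 0.7, 1.3]
grip_width: 0.006
```

Emit:
step_arm(targets=[[1,0,0,1,0,0,0],[1,0,0,1,0,0,0]])

```text
time_s: 16.92
tcp_pos: [0.542, -0.128, 0.1026]
tool_rot: [0.0, 0.704, 0.71, 0.0]
ft_force: [-2.9, 1.5, 14.9]
grip_width: 0.004
```

```bash
python3 - <<'E'
from h import *
st()
ims,ds=cap('scene');crop(ims,250,180,320,250,'s10.png',10)
E
```

```text
t 16.93 tcp [ 0.542  -0.128   0.1026] psi 90.50 tilt [ 0.0006 -0.0003] F [-2.9  1.5 14.9] grip 0.004 (0.4mm) q [ 0.49  0.39 -0.45  1.94  0.22  0.86 -0.07]
```

View pics/s10.png

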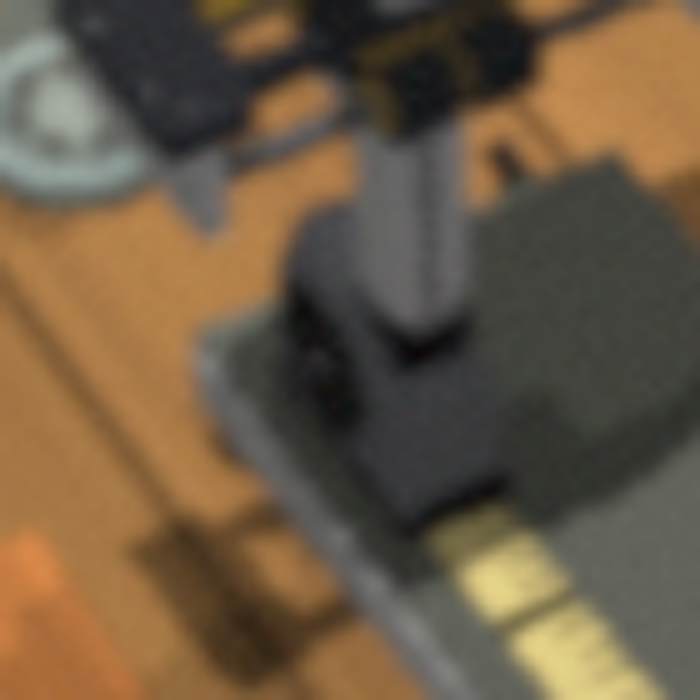

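Emit:
step_arm(targets=[[1,0,0,0.4,0,0,0],[1,0,0,0.4,0,0,0],[1,0,0,0.4,0,0,0]])

```text
time_s: 17.35
tcp_pos: [0.5422, -0.128, 0.1026]
tool_rot: [0.001, 0.704, 0.71, 0.0]
ft_force: [-5.6, 1.1, 19.1]
grip_width: 0.003
```

Emit:
step_arm(targets=[[1,0,0,0.4,0,0,0],[1,0,0,0.4,0,0,0],[1,0,0,0.4,0,0,0]])

```text
time_s: 17.73
tcp_pos: [0.5424, -0.128, 0.1026]
tool_rot: [0.001, 0.704, 0.71, 0.0]
ft_force: [-6.0, 0.4, 24.1]
grip_width: -0.0
```

Emit:
step_arm(targets=[[1,0,0,-5,0,0,0],[1,0,0,-40,0,0,0],[1,0,0,-90,0,0,0],[1,0,0,-140,0,0,0],[0.6,0,0,-150,0,0,0],[0.3,0,0,-150,0,0,0]])

```text
time_s: 18.48
tcp_pos: [0.5417, -0.1281, 0.251]
tool_rot: [0.0, 0.704, 0.71, 0.0]
ft_force: [-0.7, -1.1, -1.0]
grip_width: 0.181
```

```bash
python3 - <<'E'
from h import *
np.set_printoptions(precision=4,suppress=True)
st()
im,d=cap('top'); ims,ds=cap('scene'); np.savez('c.npz',im=im,d=d,ims=ims,ds=ds)
cv2.imwrite('pics/top11.png',im[...,::-1]);cv2.imwrite('pics/scene11.png',ims[...,::-1])
print('A',ray('top',[[414,235.6]],0.003),ray('top',[[420.6,229]],.11))
print('B',ray('top',[[453,261]],0.003),ray('top',[[461.6,255.4]],.11))
E
```

```text
t 18.48 tcp [ 0.5417 -0.1281  0.251 ] psi 90.49 tilt [ 0.0004 -0.0003] F [-0.7 -1.1 -1. ] grip 0.181 (17.0mm) q [ 0.53  0.23 -0.49  1.8   0.12  1.14  0.02]
A [[ 0.552  -0.3295  0.003 ]] [[ 0.5505 -0.3296  0.11  ]]
B [[ 0.4731 -0.4387  0.003 ]] [[ 0.4735 -0.4369  0.11  ]]
```

View pics/top11.png

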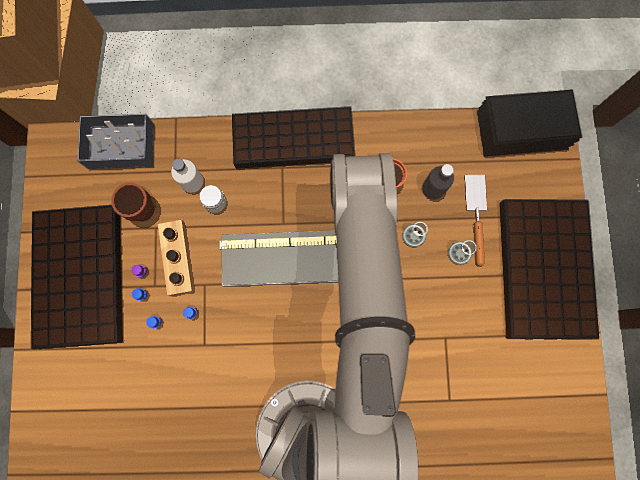

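View pics/scene11.png

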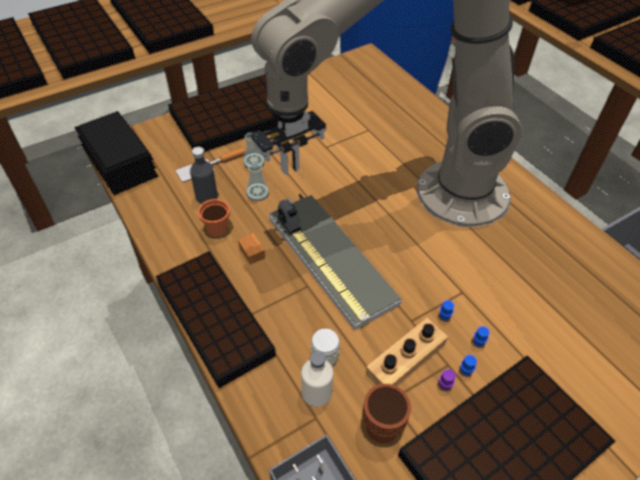

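```bash
python3 - <<'E'
from h import *
c=np.load('c.npz')
crop(c['im'],395,215,495,275,'f12.png',8); crop(c['im'],215,228,345,292,'b12.png',6)
E
```

```text
(no output)
```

View pics/f12.png

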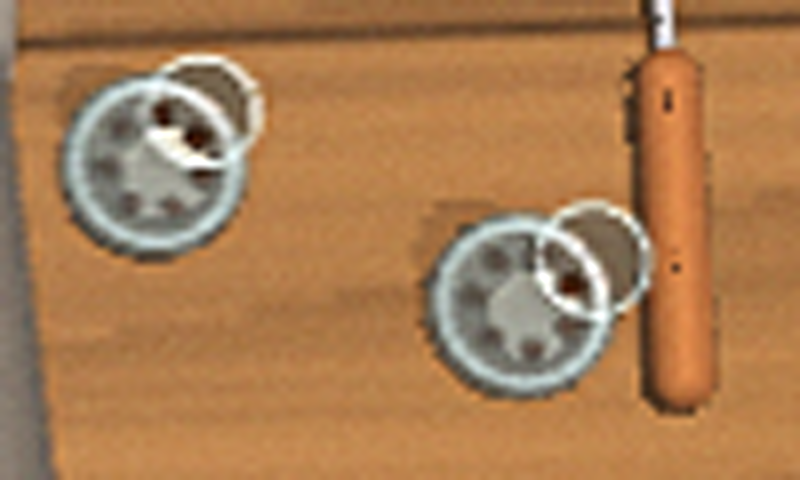

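View pics/b12.png

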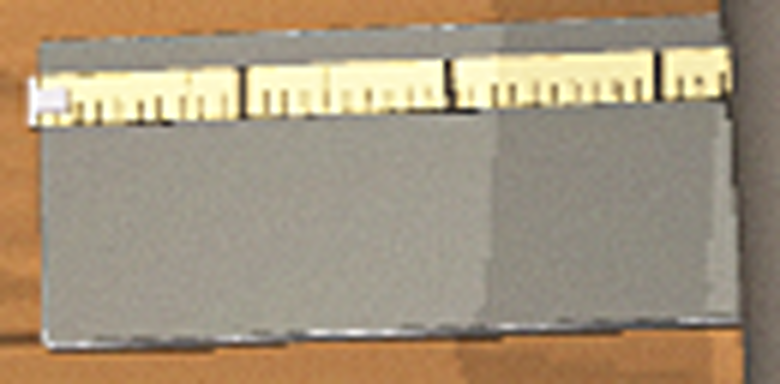

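```bash
cat >> h.py <<'E'
def toplate(P): d=np.atleast_2d(P)-PE; return np.c_[d@PX,d@PY]
E
python3 - <<'E'
from h import *
np.set_printoptions(precision=4,suppress=True)
print(ray('top',[[413.8,235.2],[459.7,252.7]],0.003),ray('top',[[420.4,228.6],[468.8,247.1]],.11))
b=ray('top',[[(243.5)/6+214.5,93.5/6+227.5],[450.5/6+214.5,85.5/6+227.5],[657.5/6+214.5,77.5/6+227.5]],.0325); print(b,toplate(b))
h=ray('top',[[(43)/6+214.5,100/6+227.5]],.03);print(h,toplate(h))
p=ray('top',[[(42)/6+214.5,42/6+227.5],[(46)/6+214.5,345/6+227.5]],.03);print(p,toplate(p))
goto(.551,-.3295,.25,90)
E
```

```text
[[ 0.5532 -0.3289  0.003 ]
 [ 0.4969 -0.4602  0.003 ]] [[ 0.5516 -0.3291  0.11  ]
 [ 0.4958 -0.4585  0.11  ]]
[[ 0.5392  0.1355  0.0325]
 [ 0.54    0.0356  0.0325]
 [ 0.5407 -0.0641  0.0325]] [[ 0.0452 -0.0993]
 [ 0.0451 -0.1992]
 [ 0.045  -0.2989]]
[[0.5395 0.2328 0.03  ]] [[ 0.0464 -0.002 ]]
[[0.568  0.2333 0.03  ]
 [0.4209 0.2315 0.03  ]] [[ 0.0749 -0.0018]
 [-0.0722 -0.0023]]
row [-201.6, 8.2, -0.5] [-0.011, -0.003, 0.05]
```

Emit:
step_arm(targets=[[0,-50,2,0,0,0,0],[0,-100,5,0,0,0,0],[0,-150,8,0,0,0,0],[0,-190,9,0,0,0,0],[0,-201,9,0,0,0,0.05],[0,-201,9,0,0,0,0.05],[0,-201,9,0,0,0,0.05]])

```text
time_s: 19.45
tcp_pos: [0.5527, -0.3273, 0.2507]
tool_rot: [-0.0, 0.706, 0.708, 0.0]
ft_force: [-0.5, 0.3, -0.3]
grip_width: 0.987
```

```bash
python3 - <<'E'
from h import *
st()
im,d=cap('top'); ims,ds=cap('scene'); np.savez('c.npz',im=im,d=d,ims=ims,ds=ds)
crop(ims,190,90,340,240,'s13.png',5);crop(im,340,180,500,300,'t13.png',5)
goto(.552,-.329,.074,90)
E
```

```text
t 19.45 tcp [ 0.5527 -0.3273  0.2507] psi 90.11 tilt [-0.0005  0.0009] F [-0.5  0.3 -0.3] grip 0.987 (92.8mm) q [ 0.72  0.36 -0.38  1.61  0.14  1.2   0.32]
row [-1.5, -0.8, 177.2] [0.0, -0.001, 0.011]
```

View pics/s13.png

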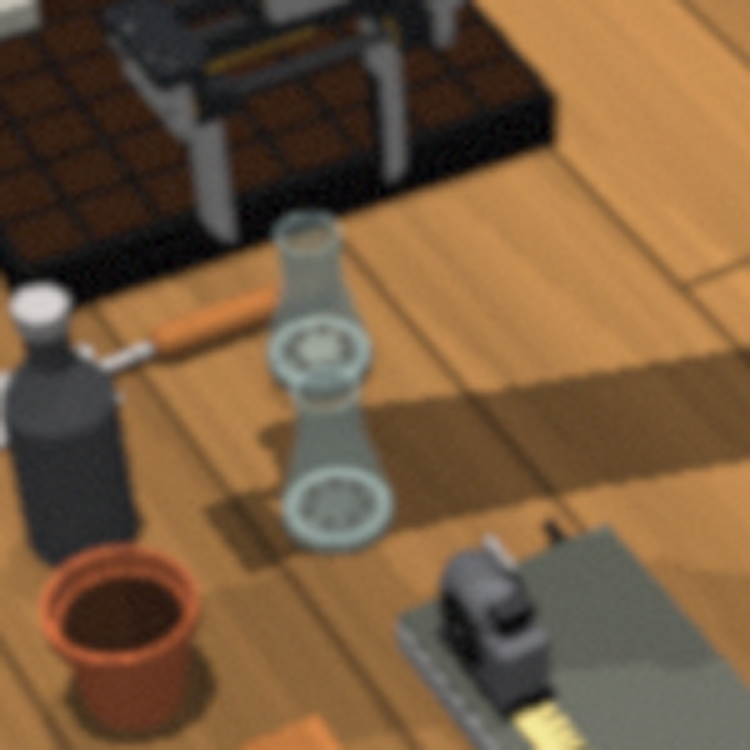

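View pics/t13.png

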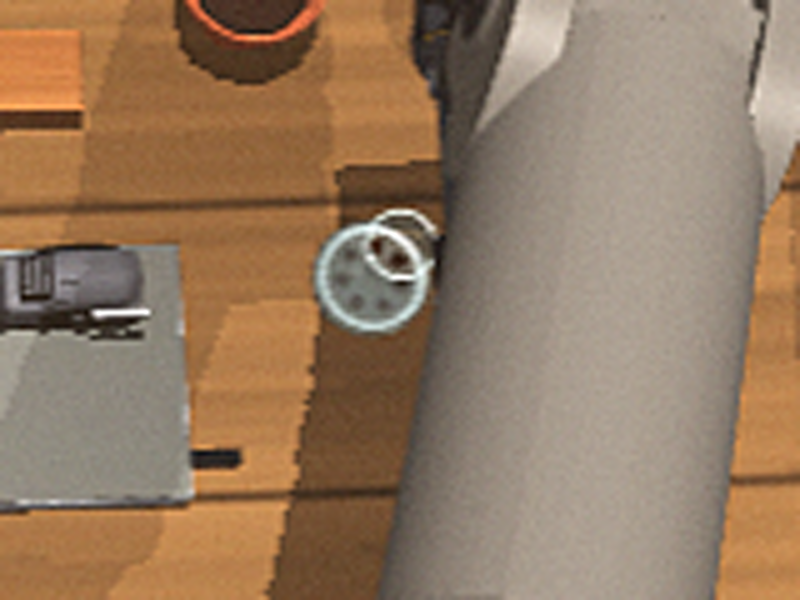

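```bash
python3 - <<'E'
from h import *
np.set_printoptions(precision=4,suppress=True)
print(ray('top',[[447,170]],.19),ray('top',[[442,179]],.13), ray('top',[[389,175]],.08))
E
```

```text
[[ 0.6926 -0.3949  0.19  ]] [[ 0.6854 -0.3941  0.13  ]] [[ 0.7164 -0.2553  0.08  ]]
```

Emit:
step_arm(targets=[[0,-1.5,-1,50,0,0,0],[0,-1.5,-1,100,0,0,0],[0,-1.5,-1,140,0,0,0],[0,-1.5,-1,165,0,0,0],[0,-1.5,-1,176,0,0,0],[0,-1.5,-1,176,0,0,0],[0.3,-1.5,-1,176,0,0,0],[0.45,-1.5,-1,176,0,0,0],[0.55,-1.5,-1,176,0,0,0],[0.7,-1.5,-1,176,0,0,0],[0.7,-1.5,-1,176,0,0,0],[0.7,-1.5,-1,176,0,0,0]], newtons=15)

```text
time_s: 21.05
tcp_pos: [0.5515, -0.3305, 0.0751]
tool_rot: [0.0, 0.707, 0.707, 0.0]
ft_force: [-0.4, -0.5, 1.1]
grip_width: 0.431
```

```bash
python3 - <<'E'
from h import *
st()
im,d=cap('top'); ims,ds=cap('scene'); np.savez('c.npz',im=im,d=d,ims=ims,ds=ds)
crop(ims,190,90,340,240,'s14.png',5)
E
```

```text
t 21.05 tcp [ 0.5515 -0.3305  0.0751] psi 90.01 tilt [0.0001 0.    ] F [-0.4 -0.5  1.1] grip 0.431 (40.5mm) q [ 0.7   0.53 -0.35  1.77  0.23  0.88  0.25]
```

View pics/s14.png

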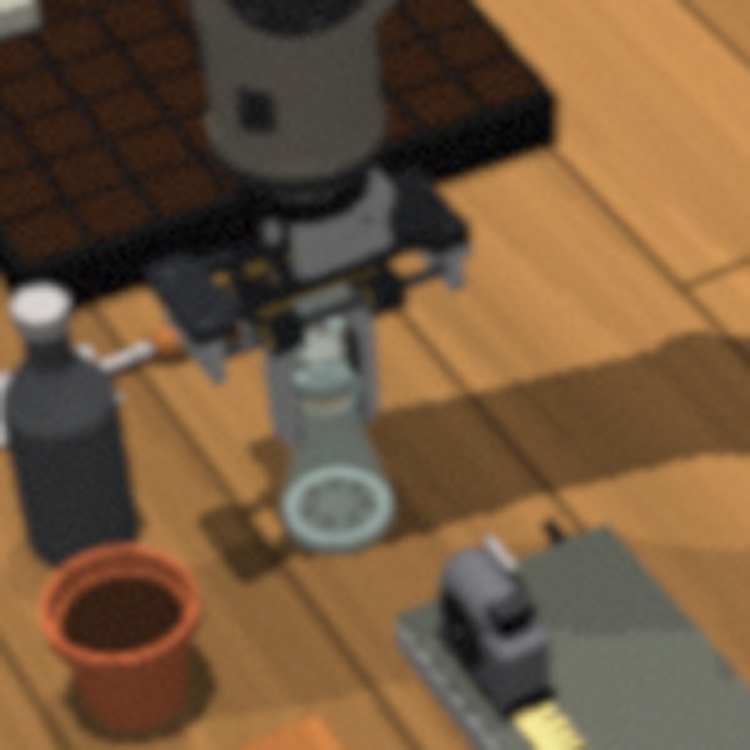

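Emit:
step_arm(targets=[[0.7,0,0,-15,0,0,0],[0.7,0,0,-50,0,0,0],[0.7,0,0,-95,0,0,0],[0.7,0,-10,-130,0,0,0],[0.7,10,-20,-135,0,0,0],[0.7,20,-30,-135,0,0,0]])

```text
time_s: 21.9
tcp_pos: [0.5207, -0.3096, 0.2101]
tool_rot: [-0.0, 0.707, 0.707, 0.0]
ft_force: [0.5, -0.2, -2.5]
grip_width: 0.435
```

```bash
python3 - <<'E'
from h import *
st(); goto(.4882,.134,.20,90.5)
E
```

```text
t 21.90 tcp [ 0.5207 -0.3096  0.2101] psi 90.01 tilt [-0.      0.0001] F [ 0.5 -0.2 -2.5] grip 0.435 (40.9mm) q [ 0.74  0.34 -0.39  1.74  0.14  1.09  0.31]
row [443.6, -32.5, 10.1] [-0.0, -0.001, -0.049]
```

Emit:
step_arm(targets=[[0.7,30,-3,0,0,0,0],[0.7,80,-7,0,0,0,0],[0.7,135,-11,0,0,0,0],[0.7,190,-15,0,0,0,0],[0.7,245,-18,0,0,0,0],[0.7,300,-22,0,0,0,0],[0.7,350,-26,5,0,0,0],[0.7,395,-29,10,0,0,0],[0.7,430,-32,10,0,0,-0.05],[0.7,441,-32.5,10,0,0,-0.05],[0.7,443.5,-32.5,10,0,0,-0.05],[0.7,443.5,-32.5,10,0,0,-0.05]])

```text
time_s: 23.4
tcp_pos: [0.4888, 0.132, 0.1997]
tool_rot: [-0.0, 0.704, 0.71, -0.0]
ft_force: [0.4, -0.1, -2.8]
grip_width: 0.431
```

```bash
python3 - <<'E'
from h import *
st(); goto(.4882,.134,.110,90.5)
E
```

```text
t 23.40 tcp [0.4888 0.132  0.1997] psi 90.44 tilt [-0.0006 -0.0004] F [ 0.4 -0.1 -2.8] grip 0.431 (40.5mm) q [ 0.2   0.21 -0.66  1.95  0.15  1.03 -0.53]
row [2.1, -0.5, 89.7] [-0.004, 0.003, -0.006]
```

Emit:
step_arm(targets=[[0.7,1,-0.5,35,0,0,0],[0.7,2,-0.5,65,0,0,0],[0.7,2,-0.5,82,0,0,0],[0.7,2,-0.5,88,0,0,0],[0.7,2,-0.5,88,0,0,0]])

```text
time_s: 24.02
tcp_pos: [0.4887, 0.1349, 0.1124]
tool_rot: [0.0, 0.704, 0.71, 0.0]
ft_force: [1.3, -0.6, -1.5]
grip_width: 0.435
```

```bash
cat >> h.py <<'E'
def cyl(c,z0,z1,r):
    t=np.linspace(0,2*np.pi,60); return [np.c_[c[0]+r*np.cos(t),c[1]+r*np.sin(t),np.full(60,z)] for z in(z0,z1)]
def drawc(im,n,rings,u0,v0,u1,v1,name,s=7):
    big=cv2.resize(im[v0:v1,u0:u1,::-1],None,fx=s,fy=s,interpolation=cv2.INTER_CUBIC)
    for r,col in zip(rings,[(0,0,255),(0,255,0),(255,0,0)]*4):
        p=((proj(n,r)-[u0,v0]+.5)*s).astype(np.int32); cv2.polylines(big,[p.reshape(-1,1,2)],False,col,1)
    cv2.imwrite('pics/'+name,big)
E
python3 - <<'E'
from h import *
st()
im,d=cap('top'); ims,ds=cap('scene'); np.savez('c.npz',im=im,d=d,ims=ims,ds=ds)
b=np.array([.5392,.1355]); t=b-.051*PX[:2]
crop(ims,290,210,400,310,'s15a.png',7)
drawc(ims,'scene',cyl(t,.035,.145,.035)[:1]+cyl(t,.035,.145,.0205)[1:],290,210,400,310,'s15.png')
E
```

```text
t 24.02 tcp [0.4887 0.1349 0.1124] psi 90.48 tilt [0.0002 0.0001] F [ 1.3 -0.6 -1.5] grip 0.435 (40.9mm) q [ 0.14  0.33 -0.63  2.04  0.26  0.85 -0.62]
```

View pics/s15.png

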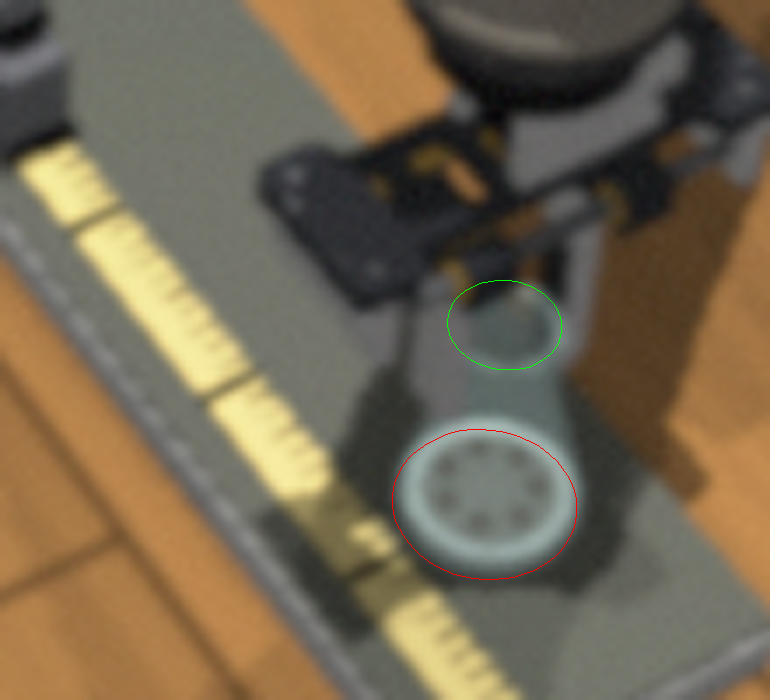

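Emit:
step_arm(targets=[[0.7,0,0,4,0,0,0],[0.7,0,0,6,0,0,0],[0.7,0,0,7,0,0,0],[0.7,0,0,7,0,0,0]])

```text
time_s: 24.62
tcp_pos: [0.4884, 0.1351, 0.1051]
tool_rot: [-0.0, 0.704, 0.71, -0.0]
ft_force: [-0.8, -0.1, -2.1]
grip_width: 0.434
```

```bash
python3 - <<'E'
from h import *
st()
E
```

```text
t 24.62 tcp [0.4884 0.1351 0.1051] psi 90.51 tilt [-0.0001  0.    ] F [-0.8 -0.1 -2.1] grip 0.434 (40.8mm) q [ 0.14  0.34 -0.63  2.04  0.27  0.84 -0.63]
```

Emit:
step_arm(targets=[[0.7,0,0,0.5,0,0,0],[0.7,0,0,0.5,0,0,0]])

```text
time_s: 24.88
tcp_pos: [0.4885, 0.1351, 0.105]
tool_rot: [0.0, 0.704, 0.71, 0.0]
ft_force: [-2.2, -0.8, 6.6]
grip_width: 0.435
```

Emit:
step_arm(targets=[[0.7,0,0,0.3,0,0,0],[0.54,0,0,0,0,0,0],[0.5,0,0,0,0,0,0],[0.4,0,0,0,0,0,0],[0.3,0,0,0,0,0,0],[0.3,0,0,0,0,0,0],[0.3,0,0,-10,0,0,0],[0.3,0,0,-40,0,0,0],[0.3,0,0,-90,0,0,0],[0.3,0,0,-140,0,0,0]])

```text
time_s: 26.12
tcp_pos: [0.4881, 0.1352, 0.2467]
tool_rot: [-0.0, 0.704, 0.71, 0.0]
ft_force: [1.1, -0.2, -0.3]
grip_width: 0.698
```

```bash
python3 - <<'E'
from h import *
st();
im,d=cap('top'); ims,ds=cap('scene'); np.savez('c.npz',im=im,d=d,ims=ims,ds=ds)
crop(ims,290,210,400,310,'s16.png',6);crop(im,210,190,500,300,'t16.png',2)
goto(.4964,-.4595,.25,90)
E
```

```text
t 26.12 tcp [0.4881 0.1352 0.2467] psi 90.53 tilt [-0.0001  0.0003] F [ 1.1 -0.2 -0.3] grip 0.698 (65.6mm) q [ 0.22  0.17 -0.68  1.89  0.11  1.12 -0.49]
row [-595.7, 0.6, -0.6] [0.043, -0.008, 0.051]
```

View pics/s16.png

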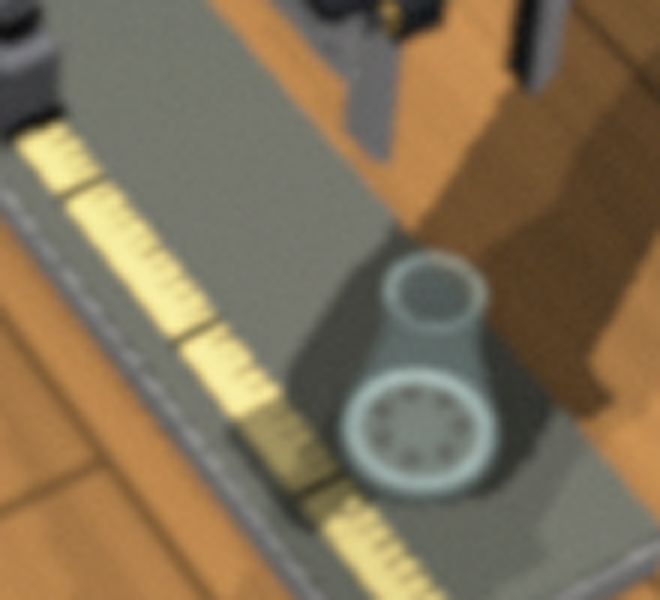

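View pics/t16.png

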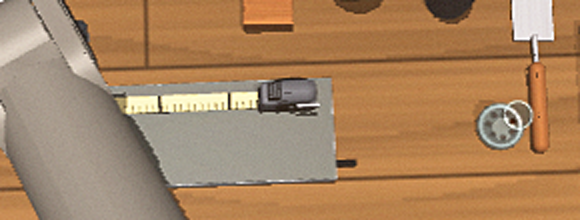

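Emit:
step_arm(targets=[[0.2,-40,0,0,0,0,0],[0.1,-100,0,0,0,0,0],[0,-160,0,0,0,0,0],[0,-220,0,0,0,0,0],[0,-280,0,0,0,0,0],[0,-340,0,0,0,0,0],[0,-400,0,0,0,0,0],[0,-460,0,0,0,0,0],[0,-520,0,0,0,0,0],[0,-570,0.5,0,0,0,0.05],[0,-590,0.5,0,0,0,0.05],[0,-596,0.5,0,0,0,0.05],[0,-596,0.5,0,0,0,0.05]])

```text
time_s: 27.85
tcp_pos: [0.4946, -0.4597, 0.2447]
tool_rot: [-0.0, 0.707, 0.708, 0.0]
ft_force: [0.1, 0.0, -0.3]
grip_width: 1.001
```

```bash
python3 - <<'E'
from h import *
st();
im,d=cap('top'); ims,ds=cap('scene'); np.savez('c.npz',im=im,d=d,ims=ims,ds=ds)
crop(ims,190,90,340,210,'s17.png',5)
goto(.4964,-.4595,.074,90)
E
```

```text
t 27.85 tcp [ 0.4946 -0.4597  0.2447] psi 90.08 tilt [0.0002 0.0006] F [ 0.1  0.  -0.3] grip 1.001 (94.1mm) q [ 0.86  0.41 -0.28  1.54  0.12  1.2   0.56]
row [-0.2, 1.6, 170.9] [0.002, -0.002, 0.011]
```

View pics/s17.png

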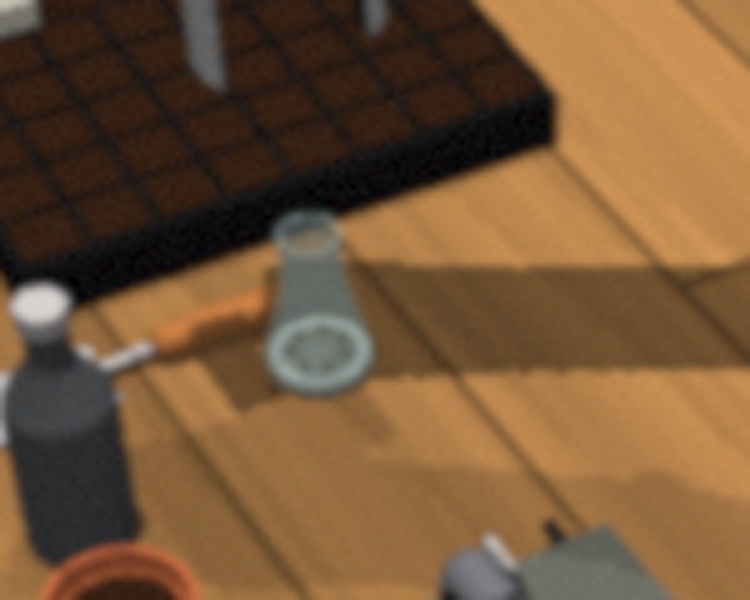

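Emit:
step_arm(targets=[[0,0,1.5,50,0,0,0],[0,0,1.5,100,0,0,0],[0,0,1.5,140,0,0,0],[0,0,1.5,160,0,0,0],[0,0,1.5,170,0,0,0],[0,0,1.5,170,0,0,0],[0.3,0,1.5,170,0,0,0],[0.45,0,1.5,170,0,0,0],[0.55,0,1.5,170,0,0,0],[0.7,0,1.5,170,0,0,0],[0.7,0,1.5,170,0,0,0],[0.7,0,1.5,170,0,0,0]], newtons=15)

```text
time_s: 29.45
tcp_pos: [0.4957, -0.461, 0.0746]
tool_rot: [-0.0, 0.707, 0.707, 0.0]
ft_force: [-0.1, -0.2, 0.6]
grip_width: 0.427
```

```bash
python3 - <<'E'
from h import *
st();
im,d=cap('top'); ims,ds=cap('scene'); np.savez('c.npz',im=im,d=d,ims=ims,ds=ds)
crop(ims,190,90,340,210,'s18.png',5)
E
```

```text
t 29.45 tcp [ 0.4957 -0.461   0.0746] psi 90.00 tilt [-0.      0.0001] F [-0.1 -0.2  0.6] grip 0.427 (40.2mm) q [ 0.84  0.57 -0.26  1.69  0.18  0.9   0.51]
```

View pics/s18.png

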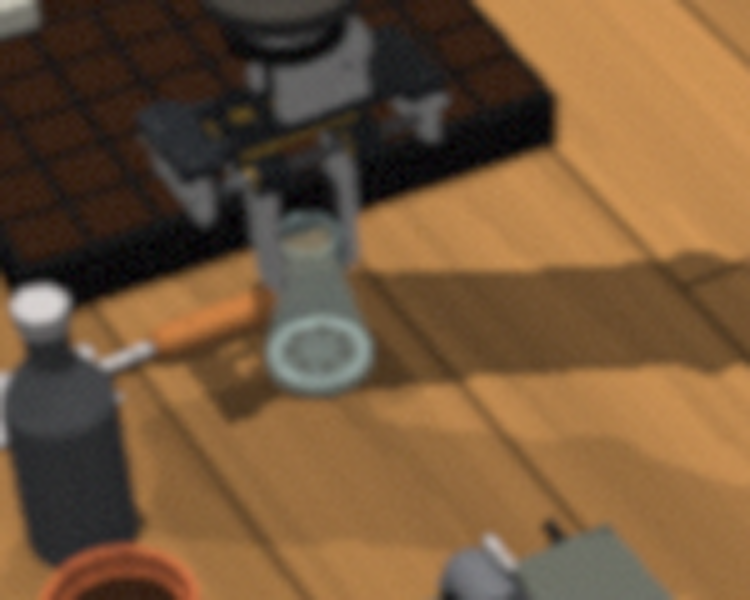

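Emit:
step_arm(targets=[[0.7,0,0,-15,0,0,0],[0.7,0,0,-50,0,0,0],[0.7,0,0,-95,0,0,0],[0.7,10,0,-130,0,0,0],[0.7,50,0,-135,0,0,0],[0.7,105,-1,-135,0,0,0],[0.7,160,-2,-135,0,0,0],[0.7,215,-3,-135,0,0,0],[0.7,270,-4,-135,0,0,0],[0.7,325,-5,-135,0,0,0],[0.7,380,-6,-135,0,0,0],[0.7,430,-7,-135,0,0,0],[0.7,470,-7,-130,0,0,-0.05],[0.7,490,-7,-125,0,0,-0.05],[0.7,495,-7,-125,0,0,-0.05],[0.7,495,-7,-125,0,0,-0.05],[0.7,495,-7,-125,0,0,-0.05]])

```text
time_s: 31.68
tcp_pos: [0.4888, 0.033, 0.1999]
tool_rot: [0.0, 0.705, 0.71, 0.0]
ft_force: [0.2, -0.1, -2.0]
grip_width: 0.428
```

```bash
python3 - <<'E'
from h import *
st(); goto(.489,.0342,.112,90.5)
ims,ds=cap('scene'); crop(ims,240,170,400,290,'s19.png',5)
E
```

```text
t 31.68 tcp [0.4888 0.033  0.1999] psi 90.42 tilt [ 0.0003 -0.0002] F [ 0.2 -0.1 -2. ] grip 0.428 (40.2mm) q [ 0.32  0.17 -0.57  1.99  0.11  1.01 -0.3 ]
row [1.3, 0.2, 87.9] [0.001, 0.001, -0.008]
```

View pics/s19.png

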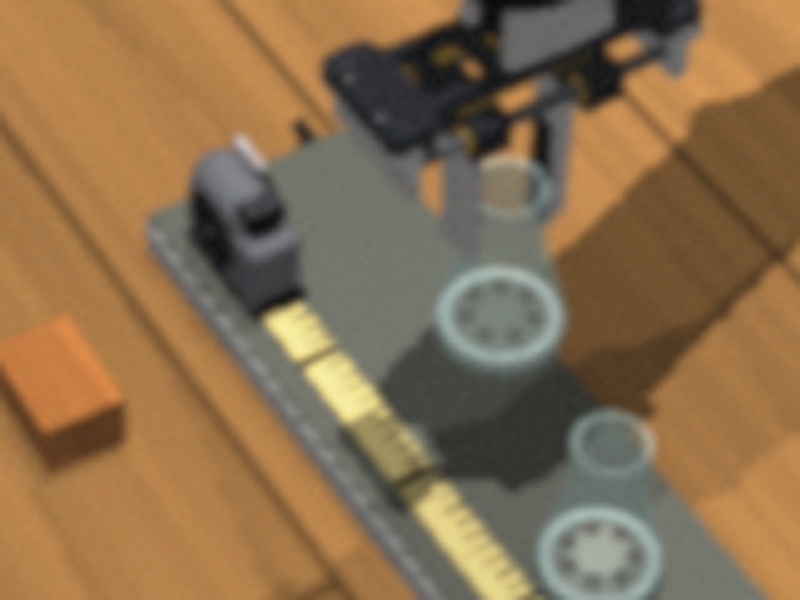

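Emit:
step_arm(targets=[[0.7,1,0,35,0,0,0],[0.7,1,0,65,0,0,0],[0.7,1,0,82,0,0,0],[0.7,1,0,90,0,0,0],[0.7,1,0,93,0,0,0],[0.7,1,0,95,0,0,0],[0.7,1,0,95,0,0,0]])

```text
time_s: 32.6
tcp_pos: [0.4889, 0.0351, 0.105]
tool_rot: [0.0, 0.704, 0.71, 0.0]
ft_force: [-1.2, 0.5, -2.6]
grip_width: 0.426
```

Emit:
step_arm(targets=[[0.7,0,0,0.5,0,0,0],[0.7,0,0,0.5,0,0,0]])

```text
time_s: 32.85
tcp_pos: [0.4889, 0.035, 0.1045]
tool_rot: [0.0, 0.704, 0.71, 0.0]
ft_force: [-0.2, -0.5, 4.3]
grip_width: 0.431
```

Contact. Release and rise.

Emit:
step_arm(targets=[[0.54,0,0,0,0,0,0],[0.5,0,0,0,0,0,0],[0.4,0,0,0,0,0,0],[0.3,0,0,0,0,0,0],[0.3,0,0,0,0,0,0],[0.3,0,0,-10,0,0,0],[0.3,0,0,-40,0,0,0],[0.3,0,0,-90,0,0,0],[0.4,0,0,-140,0,0,0],[0.5,0,0,-150,0,0,0]])

```text
time_s: 34.1
tcp_pos: [0.49, 0.0354, 0.2578]
tool_rot: [0.002, 0.704, 0.71, 0.002]
ft_force: [0.2, -0.0, -0.7]
grip_width: 0.533
```

```bash
python3 - <<'E'
from h import *
np.set_printoptions(precision=4,suppress=True)
st();
im,d=cap('top'); ims,ds=cap('scene'); np.savez('c.npz',im=im,d=d,ims=ims,ds=ds)
crop(im,150,210,250,310,'t20.png',6)
crop(ims,240,170,440,390,'s20.png',3.6)
C=cloud('top',d)
for uv in [(170,233),(173,255),(176,278)]:
    m=(np.hypot(np.arange(640)-uv[0],np.arange(480)[:,None]-uv[1])<9)&(C[...,2]>.065)&(C[...,2]<.1)&(im.max(-1)<80)
    ij=np.argwhere(m)[:,::-1]; print(uv,m.sum(),C[m].mean(0),np.percentile(C[m][:,2],[10,50,90]), rect(C[m]))
E
```

```text
t 34.10 tcp [0.49   0.0354 0.2578] psi 90.50 tilt [ 0.0052 -0.0001] F [ 0.2 -0.  -0.7] grip 0.533 (50.1mm) q [ 0.34  0.11 -0.58  1.92  0.07  1.13 -0.26]
(170, 233) 92 [0.5682 0.3757 0.0782] [0.072  0.0789 0.0836] ((569.1516723632812, 376.661865234375), (28.167314529418945, 26.26934814453125), 38.19292449951172)
(173, 255) 86 [0.5047 0.3666 0.0779] [0.0735 0.078  0.0813] ((505.3659973144531, 366.5545654296875), (27.182723999023438, 25.993244171142578), 44.730377197265625)
(176, 278) 87 [0.4406 0.3566 0.078 ] [0.0724 0.0786 0.0823] ((440.9453430175781, 356.947509765625), (28.196414947509766, 25.981121063232422), 61.52275085449219)
```

View pics/t20.png

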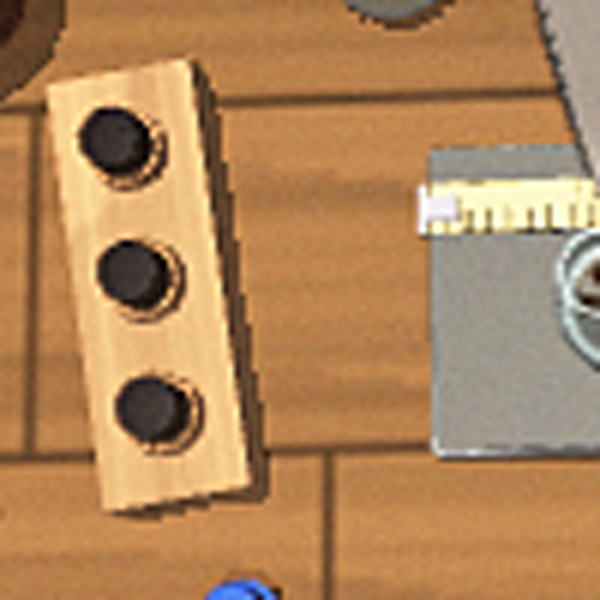

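View pics/s20.png

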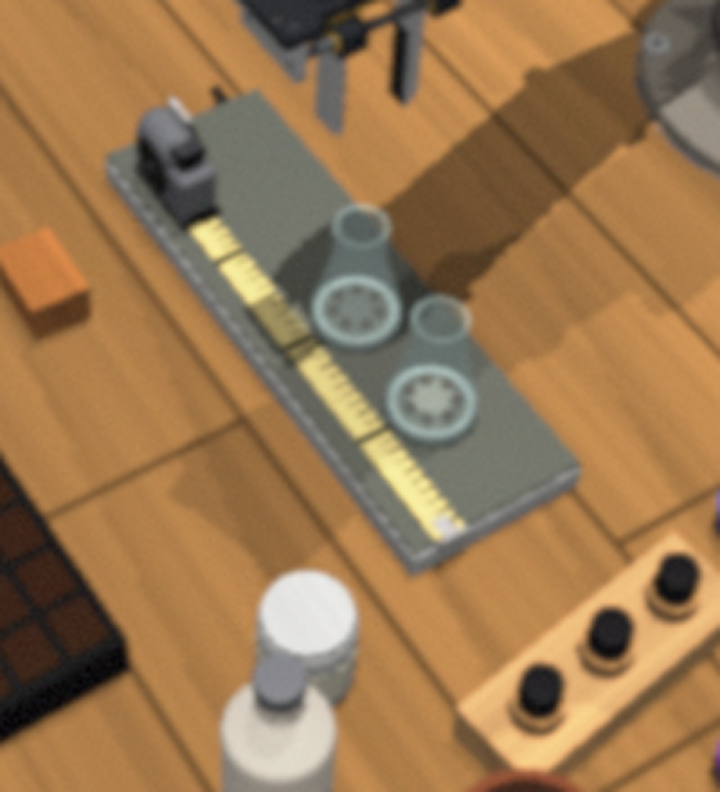

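```bash
python3 - <<'E'
from h import *
np.set_printoptions(precision=4,suppress=True)
print(ray('top',[[168.4,232.9],[171.6,254.9],[174.7,277.9]],.078))
S=ray('top',[[168.4,232.9],[171.6,254.9],[174.7,277.9]],.078)
c=np.load('c.npz')
rings=[]
for s in S: rings+=[cyl(s,.052,.078,.015)[1]]
drawc(c['im'],'top',rings,150,210,210,300,'t21.png',8)
drawc(c['ims'],'scene',rings,360,300,450,390,'s21.png',8)
goto(.441,.357,.20,90)
E
```

```text
[[0.5681 0.3759 0.078 ]
 [0.5048 0.3658 0.078 ]
 [0.4397 0.3562 0.078 ]]
row [322.4, -45.4, 55.2] [0.013, 0.002, 0.049]
```

View pics/t21.png

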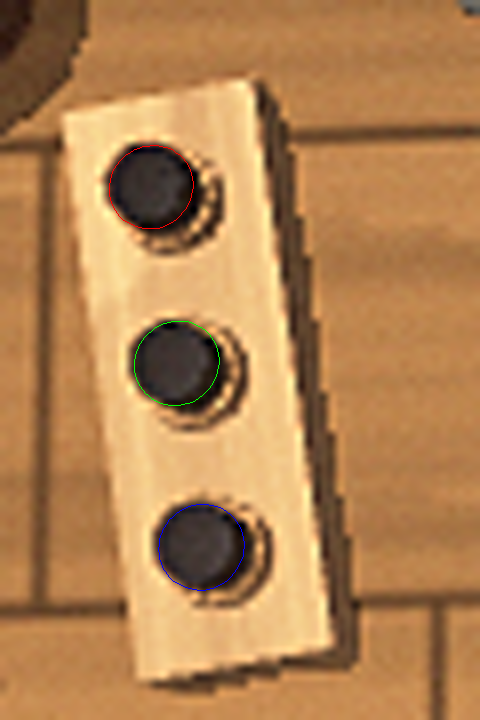

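View pics/s21.png

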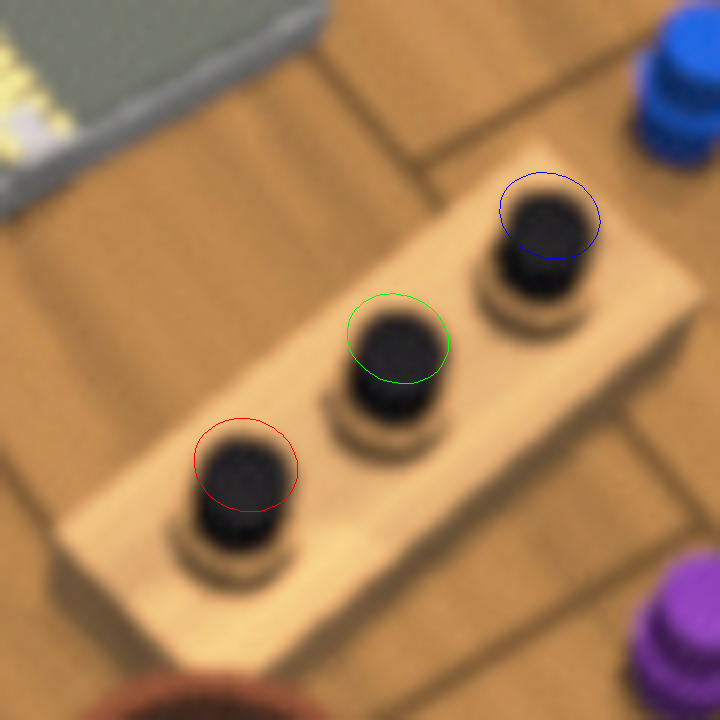

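Emit:
step_arm(targets=[[0.45,50,-7,0,0,0,0],[0.45,105,-15,0,0,0,0],[0.45,160,-23,10,0,0,0],[0.45,215,-31,30,0,0,0],[0.45,265,-38,50,0,0,0.05],[0.45,305,-45,55,0,0,0.05],[0.45,318,-46,55,0,0,0.05],[0.45,322,-46,55,0,0,0.05],[0.45,322,-46,55,0,0,0.05],[0.45,322,-46,55,0,0,0.05]])

```text
time_s: 35.45
tcp_pos: [0.4404, 0.3554, 0.1992]
tool_rot: [0.0, 0.708, 0.707, 0.0]
ft_force: [-0.0, -0.8, 0.1]
grip_width: 0.548
```

```bash
python3 - <<'E'
from h import *
np.set_printoptions(precision=4,suppress=True)
st();
im,d=cap('top'); ims,ds=cap('scene'); np.savez('e.npz',im=im,d=d,ims=ims,ds=ds)
crop(im,140,210,390,300,'t22.png',3)
crop(ims,360,250,450,370,'s22.png',5)
goto(.4397,.3562,.047,90)
E
```

```text
t 35.45 tcp [0.4404 0.3554 0.1992] psi 89.91 tilt [ 0.0004 -0.0004] F [-0.  -0.8  0.1] grip 0.548 (51.5mm) q [-0.17  0.34 -0.76  1.82  0.27  1.08 -1.03]
row [0.4, -0.7, 152.3] [0.004, 0.001, -0.007]
```

View pics/t22.png

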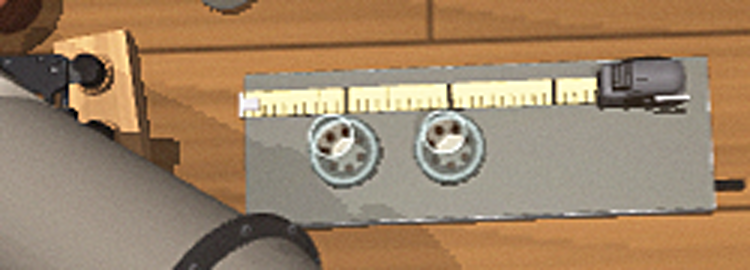

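View pics/s22.png

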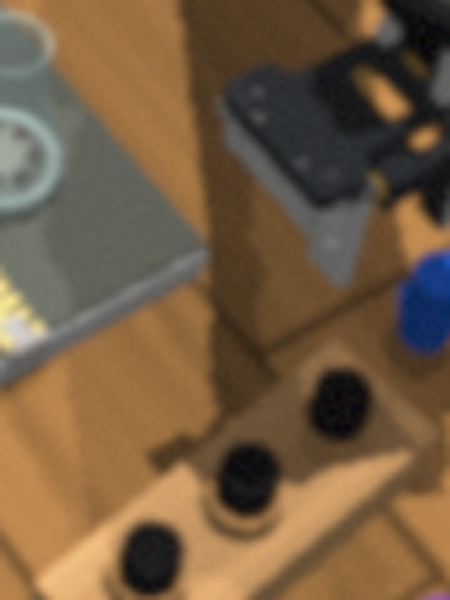

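```bash
python3 - <<'E'
from h import *
c=np.load('e.npz')
ringsA=[]
for t in ([.4885,.1351],[.4889,.035]):
    t=np.array(t); ringsA+=[cyl(t,.032,.14,.035)[0],cyl(t,.03,.14,.0205)[1]]
drawc(c['im'],'top',ringsA,235,225,310,275,'t23.png',10)
E
```

```text
(no output)
```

View pics/t23.png

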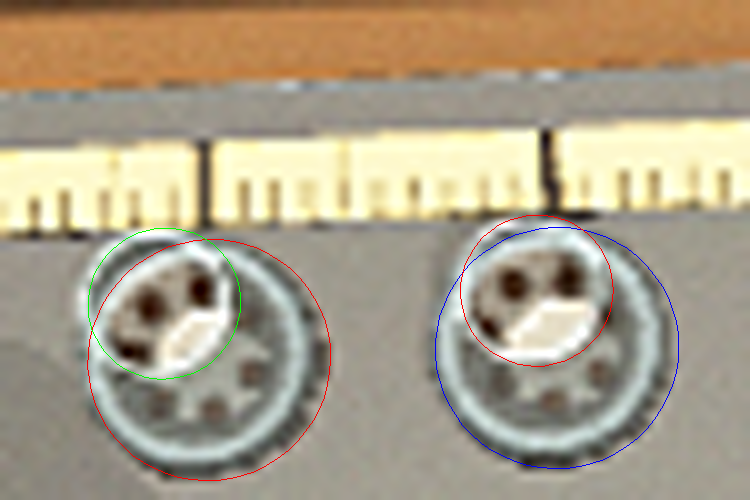

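Emit:
step_arm(targets=[[0.45,0.5,-1,50,0,0,0],[0.45,0.5,-1,100,0,0,0],[0.45,0.5,-1,130,0,0,0],[0.45,0.5,-1,147,0,0,0],[0.45,0.5,-1,152,0,0,0],[0.45,0.5,-1,152,0,0,0],[0.6,0.5,-1,152,0,0,0],[0.7,0.5,-1,152,0,0,0],[0.85,0.5,-1,152,0,0,0],[0.85,0.5,-1,152,0,0,0]], newtons=40)

```text
time_s: 36.8
tcp_pos: [0.4393, 0.3575, 0.0477]
tool_rot: [0.0, 0.707, 0.707, 0.001]
ft_force: [1.8, -0.3, 6.7]
grip_width: 0.359
```

```bash
python3 - <<'E'
from h import *
st();
ims,ds=cap('scene')
crop(ims,360,250,450,370,'s24.png',5)
E
```

```text
t 36.80 tcp [0.4393 0.3575 0.0477] psi 90.00 tilt [0.0011 0.0008] F [ 1.8 -0.3  6.7] grip 0.359 (33.8mm) q [-0.27  0.53 -0.67  1.95  0.44  0.81 -1.18]
```

View pics/s24.png

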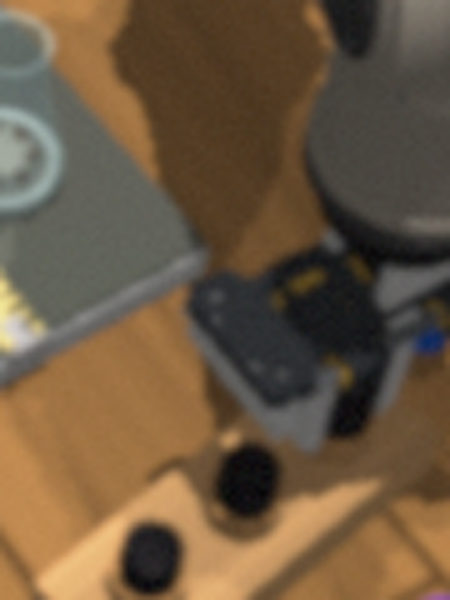

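Emit:
step_arm(targets=[[0.5,0,0,0,0,0,0],[0.45,0,0,0,0,0,0],[0.45,0,0,-8,0,0,0],[0.45,0,0,-8,0,0,0],[0.6,0,0,-8,0,0,0],[0.75,0,0,-8,0,0,0],[0.9,0,0,-8,0,0,0],[0.9,0,0,-8,0,0,0],[0.9,0,0,-8,0,0,0]], newtons=40)

```text
time_s: 37.98
tcp_pos: [0.4388, 0.3571, 0.055]
tool_rot: [-0.0, 0.707, 0.707, -0.0]
ft_force: [-0.3, 0.2, -1.1]
grip_width: 0.31
```

```bash
python3 - <<'E'
from h import *
st(); goto(.4885,.1364,.25,90.5)
E
```

```text
t 37.98 tcp [0.4388 0.3571 0.055 ] psi 90.01 tilt [-0.0001 -0.    ] F [-0.3  0.2 -1.1] grip 0.310 (29.1mm) q [-0.26  0.52 -0.68  1.94  0.43  0.83 -1.17]
row [-220.7, 49.7, -195.0] [-0.001, 0.0, -0.049]
```

Emit:
step_arm(targets=[[0.9,0,0,-20,0,0,0],[0.9,0,0,-65,0,0,0],[0.9,0,0,-120,0,0,0],[0.9,-15,5,-155,0,0,0],[0.9,-50,12,-155,0,0,0],[0.9,-95,22,-155,0,0,0],[0.9,-140,32,-155,0,0,0],[0.9,-180,41,-155,0,0,-0.05],[0.9,-208,49,-155,0,0,-0.05],[0.9,-217,50,-155,0,0,-0.05],[0.9,-220,50,-155,0,0,-0.05],[0.9,-220,50,-155,0,0,-0.05]])

```text
time_s: 39.48
tcp_pos: [0.4886, 0.1382, 0.2105]
tool_rot: [-0.0, 0.704, 0.711, 0.0]
ft_force: [0.3, 0.2, -0.2]
grip_width: 0.312
```

```bash
python3 - <<'E'
from h import *
st(); goto(.4885,.1373,.185,90.5)
ims,ds=cap('scene')
crop(ims,290,180,400,290,'s25.png',7)
E
```

```text
t 39.48 tcp [0.4886 0.1382 0.2105] psi 90.57 tilt [0.0003 0.0004] F [ 0.3  0.2 -0.2] grip 0.312 (29.3mm) q [ 0.22  0.21 -0.7   1.94  0.16  1.05 -0.54]
row [-0.9, -0.1, 25.5] [0.002, -0.002, 0.007]
```

View pics/s25.png

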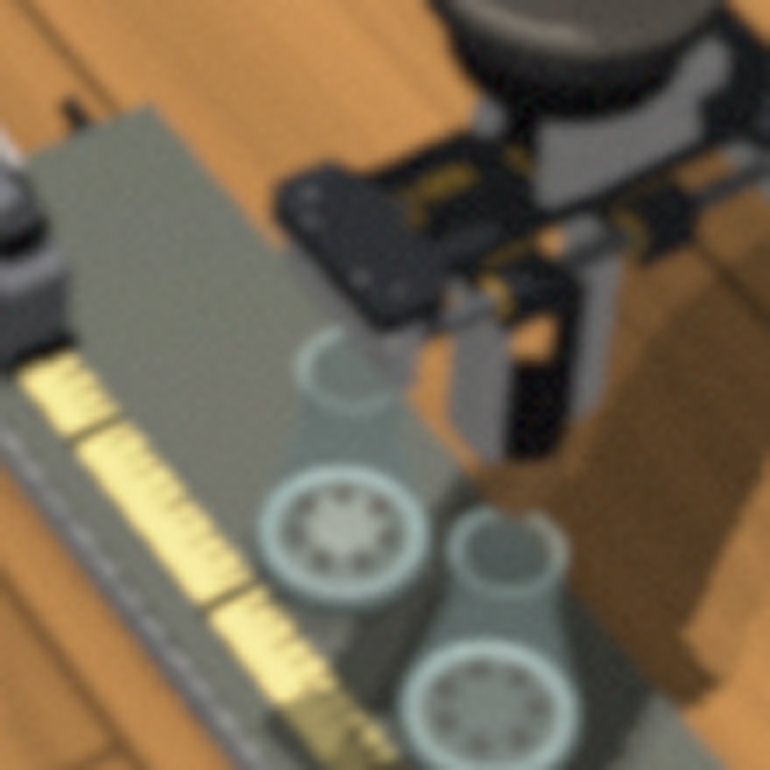

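```bash
python3 - <<'E'
from h import *
ims,ds=cap('scene'); p=robot.get_obs()['tcp_pos']
t=p+[0,-.001,0]
rings=[cyl(t,p[2]-.035,p[2]-.003,.011)[0],cyl(t,0,p[2]-.003,.0183)[1],cyl(t,0,p[2]+.023,.015)[1]]
drawc(ims,'scene',rings,290,180,400,290,'s26.png')
im,d=cap('top'); crop(im,130,190,250,310,'t26.png',5)
E
```

```text
(no output)
```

View pics/s26.png

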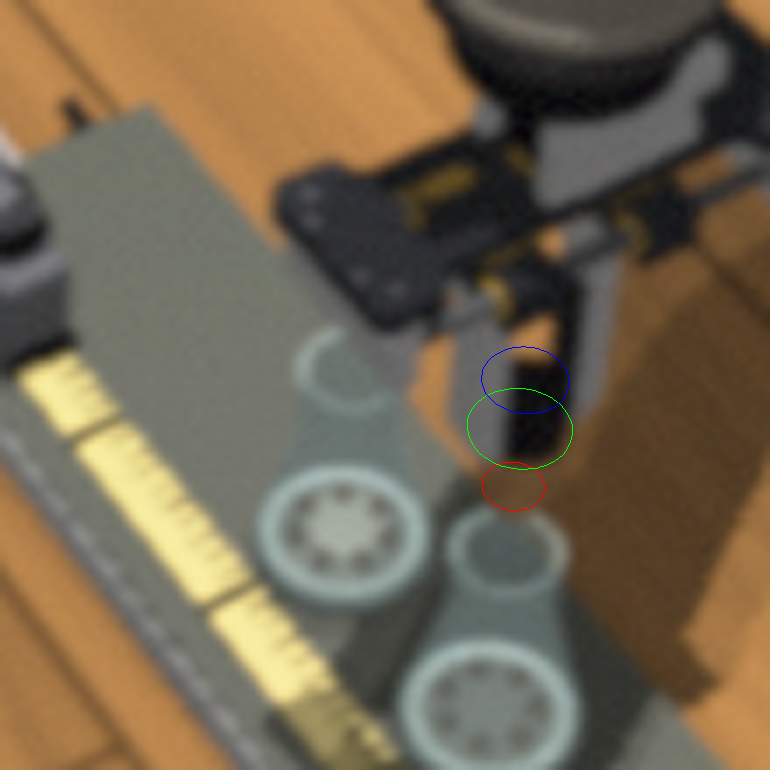

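View pics/t26.png

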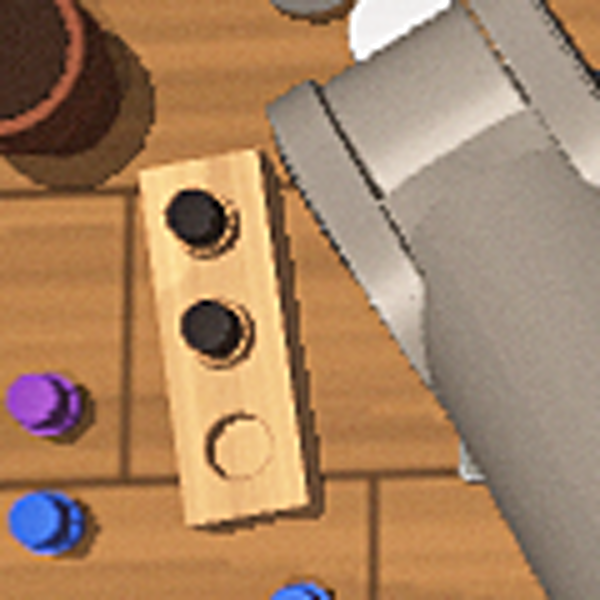

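Emit:
step_arm(targets=[[0.9,-1,0,15,0,0,0],[0.9,-1,0,30,0,0,0],[0.9,-1,0,42,0,0,0],[0.9,-1,0,50,0,0,0],[0.9,-1,0,52,0,0,0],[0.9,-1,0,52,0,0,0]])

```text
time_s: 40.38
tcp_pos: [0.4889, 0.1362, 0.1582]
tool_rot: [-0.0, 0.704, 0.71, 0.0]
ft_force: [0.3, 0.3, -0.4]
grip_width: 0.316
```

```bash
python3 - <<'E'
from h import *
st(); 
ims,ds=cap('scene')
crop(ims,290,180,400,290,'s27.png',7)
E
```

```text
t 40.38 tcp [0.4889 0.1362 0.1582] psi 90.51 tilt [0.0001 0.0002] F [ 0.3  0.3 -0.4] grip 0.316 (29.7mm) q [ 0.2   0.27 -0.69  1.99  0.21  0.95 -0.59]
```

View pics/s27.png

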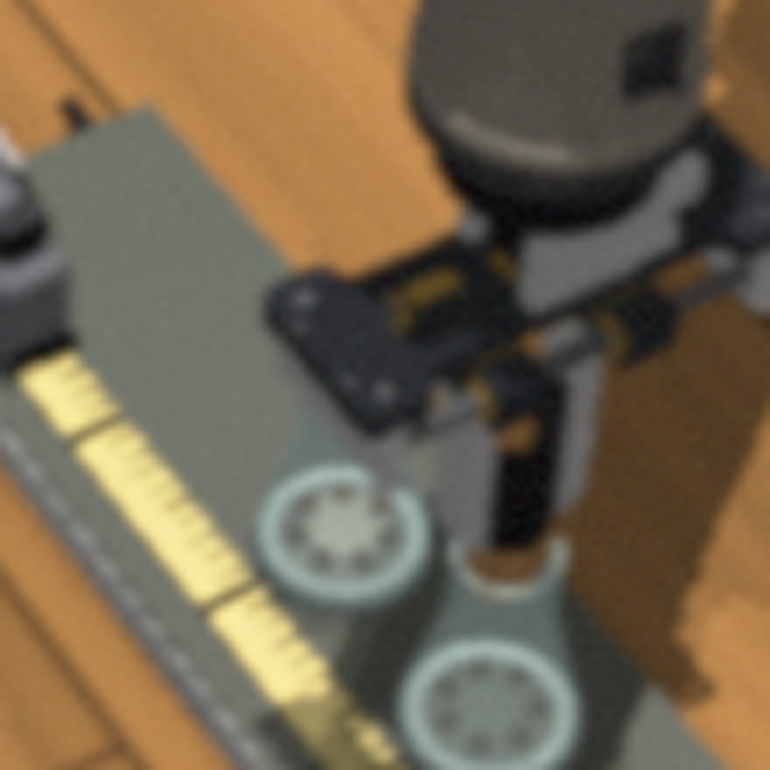

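Emit:
step_arm(targets=[[0.9,0.5,0,3,0,0,0],[0.9,1,0,5,0,0,0],[0.9,1,0,6,0,0,0],[0.9,1,0,7,0,0,0],[0.9,1,0,7,0,0,0]])

```text
time_s: 41.05
tcp_pos: [0.4888, 0.1371, 0.1511]
tool_rot: [-0.0, 0.704, 0.71, -0.0]
ft_force: [-0.6, 1.0, 0.5]
grip_width: 0.314
```

Emit:
step_arm(targets=[[0.9,0,0,1,0,0,0],[0.9,0,0,1,0,0,0]])

```text
time_s: 41.3
tcp_pos: [0.4888, 0.1371, 0.1501]
tool_rot: [-0.0, 0.704, 0.71, -0.0]
ft_force: [0.2, -0.9, -0.3]
grip_width: 0.312
```

Emit:
step_arm(targets=[[0.9,0,0,1,0,0,0],[0.9,0,0,1,0,0,0]])

```text
time_s: 41.55
tcp_pos: [0.4889, 0.1371, 0.1492]
tool_rot: [0.0, 0.704, 0.71, 0.0]
ft_force: [-0.9, -0.9, 0.9]
grip_width: 0.308
```

Emit:
step_arm(targets=[[0.9,0,0,0.6,0,0,0],[0.9,0,0,0.6,0,0,0]])

```text
time_s: 41.8
tcp_pos: [0.489, 0.1372, 0.1487]
tool_rot: [0.0, 0.704, 0.71, 0.0]
ft_force: [-1.3, -1.1, 5.8]
grip_width: 0.309
```

Contact starting at the expected depth; press in small steps.

Emit:
step_arm(targets=[[0.9,0,0,0.5,0,0,0],[0.9,0,0,0.5,0,0,0]])

```text
time_s: 42.05
tcp_pos: [0.4891, 0.1372, 0.1484]
tool_rot: [0.0, 0.704, 0.71, 0.0]
ft_force: [-2.0, -2.3, 8.2]
grip_width: 0.31
```

Emit:
step_arm(targets=[[0.9,0,0,0.5,0,0,0],[0.9,0,0,0.5,0,0,0]])

```text
time_s: 42.3
tcp_pos: [0.4892, 0.1372, 0.1482]
tool_rot: [0.0, 0.704, 0.71, 0.0]
ft_force: [-2.7, -2.6, 13.0]
grip_width: 0.312
```

Emit:
step_arm(targets=[[0.9,0,0,0.4,0,0,0],[0.9,0,0,0.4,0,0,0]])

```text
time_s: 42.55
tcp_pos: [0.4894, 0.1373, 0.148]
tool_rot: [0.0, 0.704, 0.71, 0.0]
ft_force: [-3.4, -2.3, 17.1]
grip_width: 0.31
```

Emit:
step_arm(targets=[[0.9,0,0,0.4,0,0,0],[0.9,0,0,0.4,0,0,0]])

```text
time_s: 42.8
tcp_pos: [0.4895, 0.1373, 0.1478]
tool_rot: [0.001, 0.704, 0.71, 0.001]
ft_force: [-4.7, -3.6, 20.6]
grip_width: 0.311
```

Emit:
step_arm(targets=[[0.9,0,0,-0.8,0,0,0],[0.65,0,0,-1.2,0,0,0],[0.6,0,0,-1.2,0,0,0],[0.5,0,0,-1.2,0,0,0],[0.45,0,0,-1.2,0,0,0],[0.45,0,0,-10,0,0,0],[0.45,0,0,-40,0,0,0],[0.45,0,0,-70,0,0,0]])

```text
time_s: 43.8
tcp_pos: [0.4887, 0.1373, 0.218]
tool_rot: [-0.0, 0.704, 0.71, 0.0]
ft_force: [-0.2, 1.0, 1.8]
grip_width: 0.548
```

```bash
python3 - <<'E'
from h import *
st(); goto(.5048,.3658,.21,90)
ims,ds=cap('scene')
crop(ims,290,180,400,290,'s28.png',7)
E
```

```text
t 43.80 tcp [0.4887 0.1373 0.218 ] psi 90.53 tilt [-0.0002  0.0002] F [-0.2  1.   1.8] grip 0.548 (51.5mm) q [ 0.23  0.2  -0.7   1.93  0.15  1.06 -0.53]
row [228.4, 18.2, 8.1] [-0.001, -0.001, 0.053]
```

View pics/s28.png

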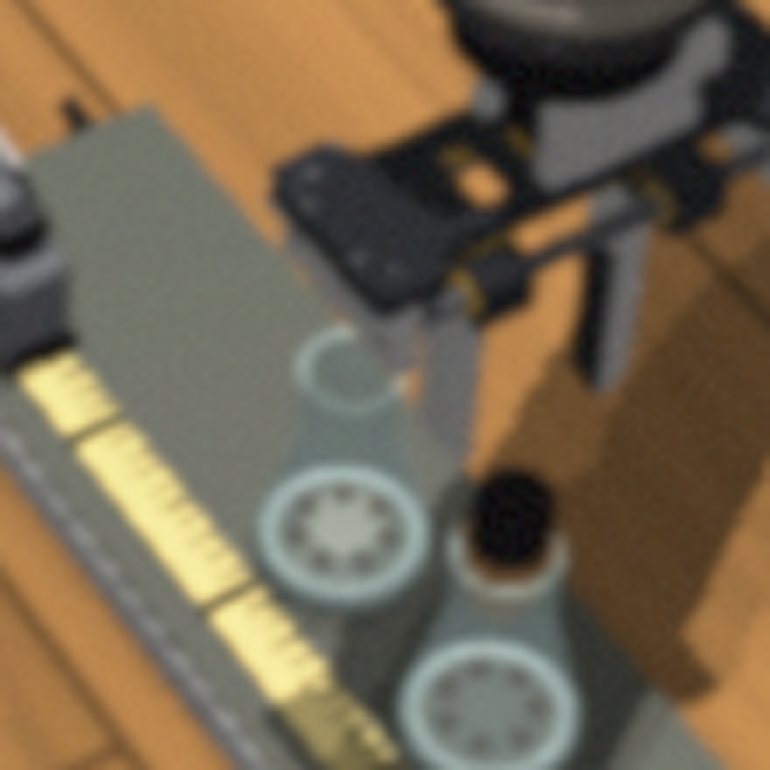

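Emit:
step_arm(targets=[[0.45,40,3,0,0,0,0],[0.45,95,8,5,0,0,0],[0.45,150,12,8,0,0,0],[0.45,195,16,8,0,0,0.05],[0.45,220,18,8,0,0,0.05],[0.45,227,18,8,0,0,0.05],[0.45,228,18,8,0,0,0.05],[0.45,228,18,8,0,0,0.05]])

```text
time_s: 44.85
tcp_pos: [0.5052, 0.364, 0.2089]
tool_rot: [0.0, 0.708, 0.707, -0.0]
ft_force: [1.2, 0.2, 0.9]
grip_width: 0.554
```

```bash
python3 - <<'E'
from h import *
st(); goto(.5048,.3658,.055,90)
im,d=cap('top'); ims,ds=cap('scene'); crop(ims,340,230,450,370,'s29.png',5); crop(im,230,220,330,280,'t29.png',7)
E
```

```text
t 44.85 tcp [0.5052 0.364  0.2089] psi 89.93 tilt [ 0.0004 -0.0005] F [1.2 0.2 0.9] grip 0.554 (52.1mm) q [-0.17  0.43 -0.74  1.69  0.31  1.15 -0.99]
row [1.8, -0.5, 153.9] [0.002, 0.003, -0.007]
```

View pics/s29.png

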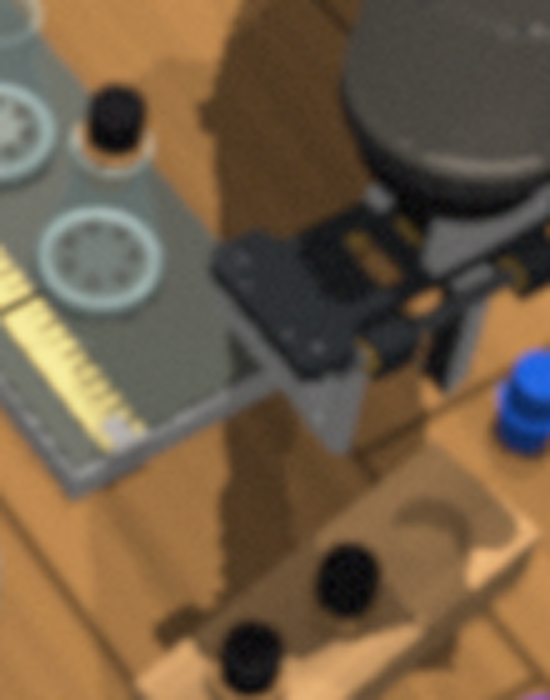

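View pics/t29.png

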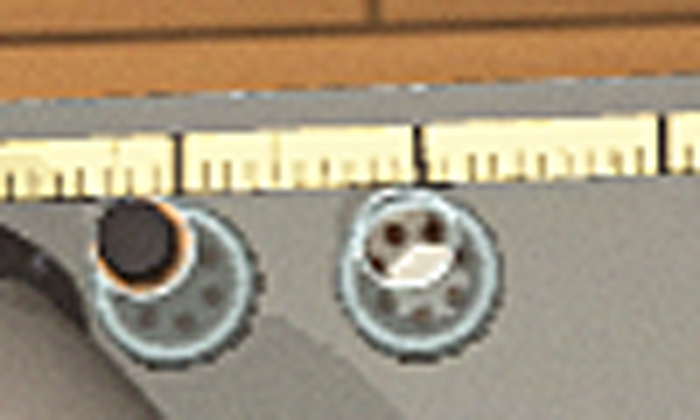

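Emit:
step_arm(targets=[[0.45,1,-0.5,50,0,0,0],[0.45,1,-0.5,100,0,0,0],[0.45,1,-0.5,132,0,0,0],[0.45,1,-0.5,149,0,0,0],[0.45,1,-0.5,154,0,0,0],[0.45,1,-0.5,154,0,0,0],[0.6,1,-0.5,154,0,0,0],[0.75,1,-0.5,154,0,0,0],[0.9,1,-0.5,154,0,0,0],[0.9,1,-0.5,154,0,0,0],[0.9,1,-0.5,154,0,0,0]], newtons=40)

```text
time_s: 46.32
tcp_pos: [0.5046, 0.3665, 0.0552]
tool_rot: [0.0, 0.707, 0.707, 0.0]
ft_force: [-0.2, -0.9, 5.8]
grip_width: 0.31
```

```bash
python3 - <<'E'
from h import *
st(); o=robot.get_obs()['tcp_pos']; goto(.4886,.036+(o[1]-.3658),.21,90.5)
E
```

```text
t 46.33 tcp [0.5046 0.3665 0.0552] psi 90.01 tilt [0.0007 0.0004] F [-0.2 -0.9  5.8] grip 0.310 (29.1mm) q [-0.24  0.59 -0.66  1.81  0.46  0.89 -1.11]
row [-329.7, -15.9, -154.9] [0.004, -0.002, -0.049]
```

Emit:
step_arm(targets=[[0.9,0,0,-20,0,0,0],[0.9,0,0,-65,0,0,0],[0.9,0,0,-120,0,0,0],[0.9,0,0,-170,0,0,0],[0.9,-25,-1,-195,0,0,0],[0.9,-70,-3,-200,0,0,0],[0.9,-125,-5,-200,0,0,0],[0.9,-180,-8,-200,0,0,0],[0.9,-235,-11,-200,0,0,0],[0.9,-285,-14,-200,0,0,-0.05],[0.9,-318,-15,-200,0,0,-0.05],[0.9,-328,-16,-200,0,0,-0.05],[0.9,-330,-16,-195,0,0,-0.05],[0.9,-330,-16,-195,0,0,-0.05]])

```text
time_s: 48.08
tcp_pos: [0.4881, 0.0375, 0.2495]
tool_rot: [-0.0, 0.703, 0.711, -0.0]
ft_force: [-0.4, -0.8, 0.7]
grip_width: 0.309
```

```bash
python3 - <<'E'
from h import *
st(); goto(.4887,.0367,.158,90.5)
ims,ds=cap('scene'); crop(ims,270,150,400,280,'s30.png',6)
E
```

```text
t 48.08 tcp [0.4881 0.0375 0.2495] psi 90.59 tilt [-0.0004  0.0004] F [-0.4 -0.8  0.7] grip 0.309 (29.1mm) q [ 0.4   0.13 -0.65  1.92  0.09  1.12 -0.28]
row [-0.8, 0.6, 91.5] [-0.002, -0.002, 0.009]
```

View pics/s30.png

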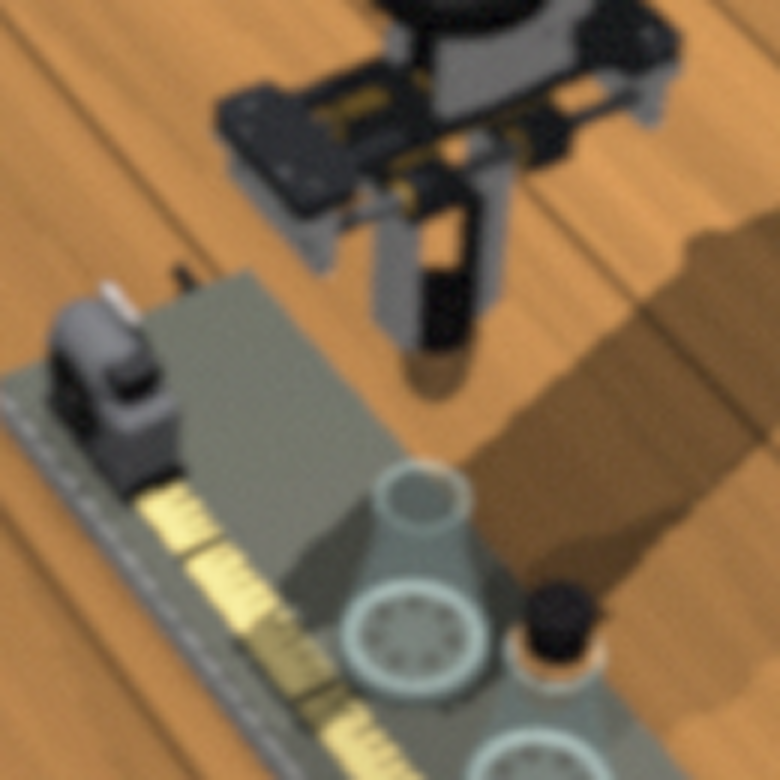

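Emit:
step_arm(targets=[[0.9,0,0.5,30,0,0,0],[0.9,0,0.5,55,0,0,0],[0.9,0,0.5,70,0,0,0],[0.9,0,0.5,82,0,0,0],[0.9,0,0.5,90,0,0,0],[0.9,0,0.5,91,0,0,0],[0.9,0,0.5,91,0,0,0]])

```text
time_s: 49.0
tcp_pos: [0.4891, 0.0364, 0.1591]
tool_rot: [0.0, 0.704, 0.71, 0.0]
ft_force: [0.6, 1.3, 0.1]
grip_width: 0.31
```

```bash
python3 - <<'E'
from h import *
st(); goto(.4887,.0367,.1495,90.5)
ims,ds=cap('scene'); crop(ims,270,170,370,270,'s31.png',7)
E
```

```text
t 49.00 tcp [0.4891 0.0364 0.1591] psi 90.50 tilt [0.0005 0.0001] F [0.6 1.3 0.1] grip 0.310 (29.1mm) q [ 0.37  0.23 -0.64  2.03  0.17  0.93 -0.36]
row [0.3, -0.4, 9.6] [0.003, -0.0, 0.0]
```

View pics/s31.png

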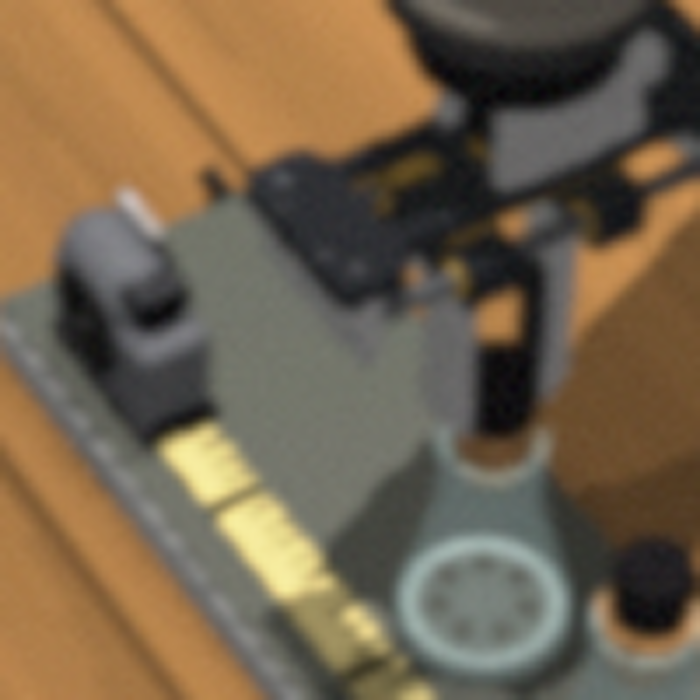

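Emit:
step_arm(targets=[[0.9,0.3,-0.3,3,0,0,0],[0.9,0.3,-0.3,6,0,0,0],[0.9,0.3,-0.3,8,0,0,0],[0.9,0.3,-0.3,9,0,0,0],[0.9,0.3,-0.3,9.5,0,0,0],[0.9,0.3,-0.3,9.5,0,0,0]])

```text
time_s: 49.8
tcp_pos: [0.4888, 0.0366, 0.1494]
tool_rot: [0.0, 0.704, 0.71, 0.0]
ft_force: [1.0, -0.8, 4.3]
grip_width: 0.31
```

Emit:
step_arm(targets=[[0.9,0,0,0.6,0,0,0],[0.9,0,0,0.6,0,0,0]])

```text
time_s: 50.05
tcp_pos: [0.4889, 0.0364, 0.149]
tool_rot: [0.0, 0.704, 0.71, 0.0]
ft_force: [0.3, -2.6, 7.3]
grip_width: 0.306
```

Emit:
step_arm(targets=[[0.9,0,0,0.6,0,0,0],[0.9,0,0,0.6,0,0,0]])

```text
time_s: 50.3
tcp_pos: [0.4891, 0.0364, 0.1486]
tool_rot: [0.001, 0.704, 0.71, 0.0]
ft_force: [-0.1, -4.2, 11.5]
grip_width: 0.308
```

Emit:
step_arm(targets=[[0.9,-0.4,0,0.5,0,0,0],[0.9,-0.4,0,0.5,0,0,0]])

```text
time_s: 50.55
tcp_pos: [0.4892, 0.0359, 0.1483]
tool_rot: [0.001, 0.704, 0.71, 0.0]
ft_force: [-1.6, -3.8, 15.1]
grip_width: 0.31
```

Emit:
step_arm(targets=[[0.9,0,0,0.5,0,0,0],[0.9,0,0,0.5,0,0,0]])

```text
time_s: 50.8
tcp_pos: [0.4893, 0.0359, 0.148]
tool_rot: [0.001, 0.704, 0.71, 0.0]
ft_force: [-2.6, -3.9, 19.5]
grip_width: 0.31
```

Emit:
step_arm(targets=[[0.9,0,0,0.4,0,0,0],[0.9,0,0,0.4,0,0,0]])

```text
time_s: 51.05
tcp_pos: [0.4894, 0.036, 0.1479]
tool_rot: [0.001, 0.704, 0.71, 0.0]
ft_force: [-4.1, -4.6, 24.8]
grip_width: 0.307
```

Seated at the same depth as the first. Release, rise and clear the view.

Emit:
step_arm(targets=[[0.9,0,0,-1,0,0,0],[0.65,0,0,-1.8,0,0,0],[0.6,0,0,-1.8,0,0,0],[0.5,0,0,-1.8,0,0,0],[0.45,0,0,-1.8,0,0,0],[0.45,0,0,-10,0,0,0],[0.45,0,0,-40,0,0,0],[0.45,0,0,-80,0,0,0],[0.45,-30,0,-110,0,0,0],[0.45,-80,0,-120,0,0,0],[0.45,-140,0,-120,0,0,0],[0.45,-200,0,-120,0,0,0],[0.45,-260,0,-120,0,0,0],[0.45,-320,0,-120,0,0,0],[0.45,-380,0,-120,0,0,0],[0.45,-400,0,-120,0,0,0]])

```text
time_s: 53.05
tcp_pos: [0.4909, -0.3675, 0.2665]
tool_rot: [-0.0, 0.705, 0.709, -0.0]
ft_force: [-0.4, -0.0, -1.6]
grip_width: 0.55
```

```bash
python3 - <<'E'
from h import *
st()
im,d=cap('top'); ims,ds=cap('scene'); np.savez('f.npz',im=im,d=d,ims=ims,ds=ds)
cv2.imwrite('pics/top32.png',im[...,::-1]); crop(im,215,215,385,300,'t32.png',4.6); crop(ims,250,180,400,330,'s32.png',5)
E
```

```text
t 53.05 tcp [ 0.4909 -0.3675  0.2665] psi 90.27 tilt [-0.0004 -0.0001] F [-0.4 -0.  -1.6] grip 0.550 (51.7mm) q [ 0.83  0.3  -0.37  1.66  0.12  1.2   0.44]
```

View pics/top32.png

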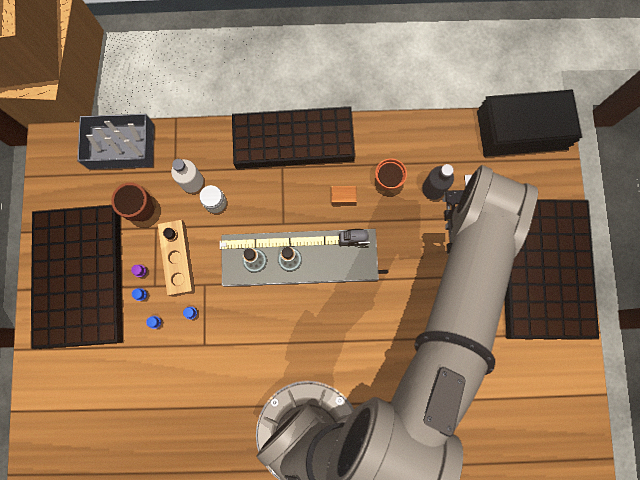

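View pics/t32.png

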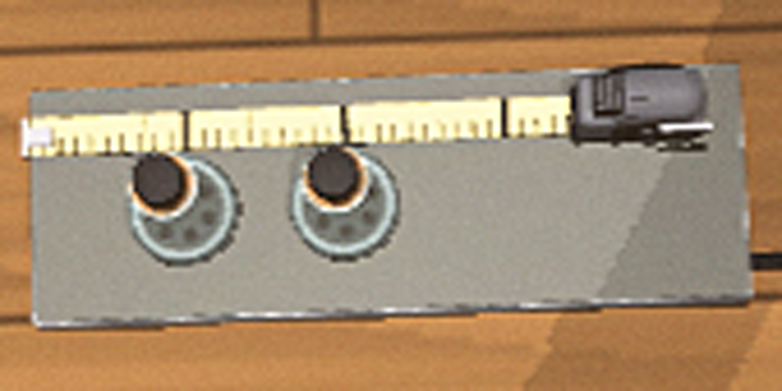

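View pics/s32.png

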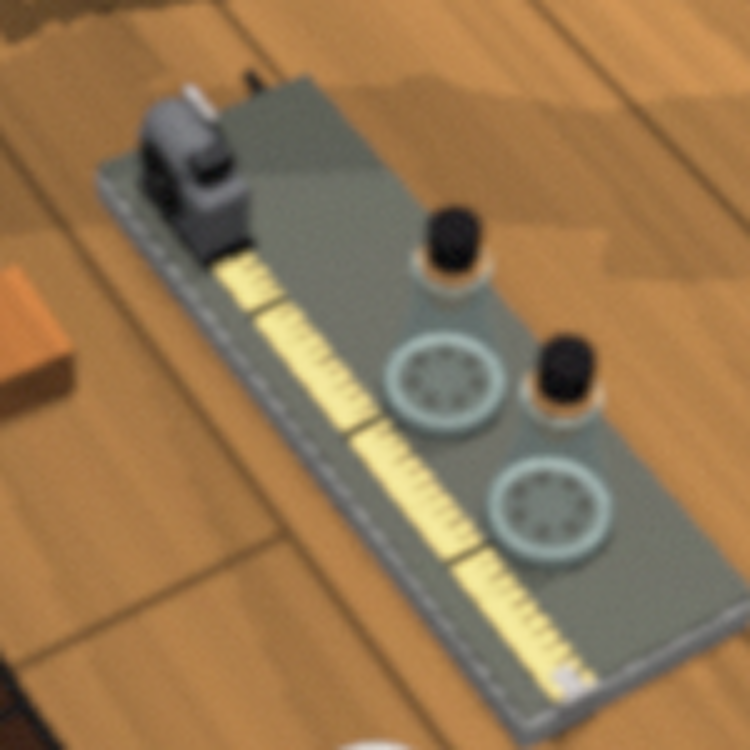

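```bash
python3 -c "
from cell import robot
print(robot.finish_job())"
```

```text
the job is handed in; nothing more can be done
None
```

The germination test is set out and the job is handed in, at about 53 s of the 210 s allowed.

- **Tape:** It is hooked over the plate's left end and drawn out straight along the far half of the plate. About 34 cm of blade is out, judged from the 30 cm bar plus roughly 4 cm to the case. I pressed the lock down until it stopped, at about 24 N and 6.4 mm of estimated travel.
- **Flasks:** Only two were there. One was knocked aside during the run, so I measured it again before gripping it. They stand upright on the 10 cm and 20 cm bars, a few millimetres from the blade on the robot's side.
- **Stoppers:** Both are black ones from the rack. I pushed them in with 20 to 25 N, about 27 mm deep, and they look straight in both cameras. The third stays in the rack, and I left the blue and purple look-alikes and the other things on the bench alone.

**Checks:** In the last pictures the tape was still hooked and held, and both flask feet were within 1 to 2 mm of their bars. An earlier picture had put the 10 cm flask about 2 mm off its bar, and I did not correct it. The two cameras differed by about 2 mm throughout. I judged the lock and stopper depths from arm position and force, because the cameras could not measure them.

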